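Load the dop sticks and wind them up to the lens

ROBOT

A 6-joint arm with a two-finger parallel gripper is mounted at the origin on a cart in front of the work surface, level with it; the furniture and walls round the work are solid. World frame = base frame: x ahead of the robot, y to its left, z up, the work surface at z = 0. Lengths are in m, angles in rad, forces in N, time in s.
With the tool pointing down it reaches from about 0.35 to 0.775 m from the base axis. Payload 5.5 kg.
Tool frame: the origin (TCP) lies at the very end of the fingers, on their centre line; the grasp point (between the pads) lies env.pinch_z behind it (env.pinch_z is the distance from the TCP to the grasp point, in m); z points along the fingers, y is the line along which they close (so a half turn about z gives the same grasp; the last joint's range is limited). The gripper opens to 85 mm and grips with 20 to 120 N. Pads are 22 mm wide; open, the fingers measure 114 mm over their backs; the gripper's body (76 mm by 85 mm) begins 54 mm behind the grasp point. The pads swing forward as they close: fully open they stand 13 mm farther back than shut.
Start: joints at [1.194, 0.313, 0.046, 1.304, 0, 1.431], TCP at [0.135, 0.559, 0.231] pointing down, gripper open.
Joint ranges: [-2.76, 2.76], [-0.86, 1.69], [-1.03, 1.26], [-2.2, 2.34], [-1.47, 1.5], [-3.14, 3.14]. Speed limits (rad/s): [2.57, 2.57, 3.14, 3.14, 3.14, 3.14].

INTERFACE

Orientations are given as a unit quaternion [w, x, y, z].
In Python, from workcell import env, eyes gives the robot as it stands.
- The arm moves only by the shell command python3 -m jog 'ROWS' [FORCE]. ROWS is JSON, one flat list of numbers, 7 for each row, row after row: the shift along the world's x, y, z as a fraction of full scale, then the turn, a rotation vector about the world's x, y, z as a fraction of full scale, then the opening, from -1 (shut) to 1 (fully open), so that 0 is half open. A call has 1 to 12 rows; each row is the pose to reach, as a shift and turn from the pose commanded when the call began, turning the shorter way round; what a row does not reach only later rows make up. Full scale, the value 1, is 20 cm for a shift and pi rad for a turn. A row lasts 1/12 s, in which the tool goes at most 41.7 mm and 7.16 degrees, less where a joint would pass 70% of its speed; a pose out of reach is approached as far as the arm can. A call with a number of a shift or a turn outside -1 to 1 is refused whole. A call with a gripper value outside its range is refused whole. The fingers move at their own pace and stop on an object; FORCE is the grip in N (left out, the last holds). Time passes only in rows, so rows that repeat a pose let the fingers close. It gives the time, the measured TCP pose, the force, the opening and the grip force at its end, in the units of the state.
- env.get_state(): the state, without advancing time (a new reading comes with each control period).
- eyes.read_camera(name): name is "side" or "top"; returns (picture, depth): 400x640x3 uint8, red, green, blue; 400x640 float32, m along the optical axis (not along the pixel's ray), 0 where there is no reading.
- eyes.calibration(name): a dict with "fx", "fy", "cx", "cy" (pixels), "R" (3x3) and "t" (3): a world point X has camera coordinates R X + t. Camera axes: x right, y down, z forward; pixel columns grow to the right and rows downward; lengths in m; the calibration is good to about 2 mm. A picture is of the moment at which its call begins. calibration takes no time and is no camera call.
- env.hand_in(): hands the job in; it is judged then, once.
The state is a dict: "clock": time; "joint_pos": joint angles; "qvel": joint speeds; "tau": joint torques, N m; "tcp_pos": TCP position; "orientation": TCP orientation; "wrist_force": force on the tool from outside, world axes, zero at the start; "ft_torque": the same for the moment, N m; "finger_gap": finger opening in m; "grip_force": force on a finger pad.
Only numpy, scipy, OpenCV 4.12 (cv2) and the standard library are available. Lean on these libraries where they do the work, as an engineer would, in place of code of your own. Each camera call takes 0.05 s, during which the arm holds its last target. There are 200 camera calls.

TASK

Get the stones ready for viewing: stand every dop stick that lies on the desk shank-down in a pocket of the stand's carriage, fully home on its shoulder, while the carriage is still down. Unfold the crank's grip to upright and only then wind the crank counter-clockwise by it until the carriage is at its top stop, then fold the grip flat on the crank arm again. Leave the two stone jars where they are.

Things in the scene. Friction and masses are not known exactly. Their poses are not given: they have to be found in the camera images.
- dop1: Dop stick (3 or 4 lie on the desk; an absent one reads None), 126 mm long, 80 g: square aluminium handle 22 x 22 x 56 mm, round steel shank 11 mm across and 36 mm long (last 5 mm tapered) on one end, brass cup with clear stone, 18 mm across, 34 mm long, on the other. Origin: middle of the handle, 11 mm over the desk when lying; x along the stick to the stone; shoulder (shank end of handle) at x = -28 mm.
- dop2: Dop stick (3 or 4 lie on the desk; an absent one reads None), 126 mm long, 80 g: square aluminium handle 22 x 22 x 56 mm, round steel shank 11 mm across and 36 mm long (last 5 mm tapered) on one end, brass cup with clear stone, 18 mm across, 34 mm long, on the other. Origin: middle of the handle, 11 mm over the desk when lying; x along the stick to the stone; shoulder (shank end of handle) at x = -28 mm.
- dop3: Dop stick (3 or 4 lie on the desk; an absent one reads None), 126 mm long, 80 g: square aluminium handle 22 x 22 x 56 mm, round steel shank 11 mm across and 36 mm long (last 5 mm tapered) on one end, brass cup with clear stone, 18 mm across, 34 mm long, on the other. Origin: middle of the handle, 11 mm over the desk when lying; x along the stick to the stone; shoulder (shank end of handle) at x = -28 mm.
- dop4: Dop stick (3 or 4 lie on the desk; an absent one reads None), 126 mm long, 80 g: square aluminium handle 22 x 22 x 56 mm, round steel shank 11 mm across and 36 mm long (last 5 mm tapered) on one end, brass cup with clear stone, 18 mm across, 34 mm long, on the other. Origin: middle of the handle, 11 mm over the desk when lying; x along the stick to the stone; shoulder (shank end of handle) at x = -28 mm.
- dop1_foot (a point): The free end of that stick's shank, on its axis, 64 mm from the stick's origin.
- dop2_foot (a point): The free end of that stick's shank, on its axis, 64 mm from the stick's origin.
- dop3_foot (a point): The free end of that stick's shank, on its axis, 64 mm from the stick's origin.
- dop4_foot (a point): The free end of that stick's shank, on its axis, 64 mm from the stick's origin.
- rack_top (a point): Centre of the upper face of the carriage, the 50 x 196 x 50 mm aluminium block of the grey viewing stand; z up, y along the row of pockets, x across it, away from the robot. Height over the desk: 62 mm lowered, 102 mm raised. A fixed upright glass lens bar on two posts, 180 mm long, stands at x = +75 mm, reaching 200 mm over the desk. Gripped things must clear it.
- pocket1 (a point): Centre of the mouth of pocket 1 (pocket 1 at y = +75 mm from rack_top, 2 at +25, 3 at -25, 4 at -75); square, 15 mm wide, 40 mm deep, 3 mm chamfer; the stick's shank goes in until its shoulder rests on the face. Rises with the carriage.
- pocket2 (a point): Centre of the mouth of pocket 2 (pocket 1 at y = +75 mm from rack_top, 2 at +25, 3 at -25, 4 at -75); square, 15 mm wide, 40 mm deep, 3 mm chamfer; the stick's shank goes in until its shoulder rests on the face. Rises with the carriage.
- pocket3 (a point): Centre of the mouth of pocket 3 (pocket 1 at y = +75 mm from rack_top, 2 at +25, 3 at -25, 4 at -75); square, 15 mm wide, 40 mm deep, 3 mm chamfer; the stick's shank goes in until its shoulder rests on the face. Rises with the carriage.
- pocket4 (a point): Centre of the mouth of pocket 4 (pocket 1 at y = +75 mm from rack_top, 2 at +25, 3 at -25, 4 at -75); square, 15 mm wide, 40 mm deep, 3 mm chamfer; the stick's shank goes in until its shoulder rests on the face. Rises with the carriage.
- crank_axis (a point): On the upright axis of the crank, on top of the gear column (50 mm across, 55 mm high) at the right end of the stand, 180 mm along -y and 20 mm along -x from the middle of the row. Axes as the stand's: x away from the robot across the row. The flat steel crank arm (16 mm wide, 10 mm thick, upper face 76 mm over the desk) sits on it.
- crank (a joint): Turn of the crank (rad), 0 to 12.57 (two full turns), growing counter-clockwise as seen from above. At 0 and at every full turn the arm points along the x of crank_axis. It starts between 0.05 and 1.2. It raises the carriage 20 mm a turn, has light friction (about 0.06 N m), stays where it is left and stops hard at the top.
- carriage (a joint): Height of the carriage (m), 0 at the bottom, 0.040 at the top stop; driven by the crank alone.
- fold (a joint): Angle (rad) of the folding crank grip: 0 = folded flat on the crank arm and pointing back over the axis, 1.57 = standing upright at its stop, its working position. Friction (0.07 N m) holds it where it is left.
- grip_hinge (a point): Hinge of the folding grip, on the crank arm 55 mm from the crank's axis, 89 mm over the desk. The hinge axis is level and at right angles to the arm.
- grip_end (a point): Free end of the folding grip, on its centre line, 85 mm from grip_hinge. The grip is a round black sleeve 18 mm across that spins freely about its own centre line and covers the stretch from 11 to 85 mm from the hinge. Folded, its centre line lies 89 mm over the desk, 13 mm above the arm's upper face.
- penlight: A black penlight, 135 mm long, 14 mm thick, lying among the sticks. Not part of the job. Origin under its middle, y along it.
- tweezers: Steel tweezers, 162 mm long, 10 mm high, lying among the sticks. Not part of the job. Origin under their middle, y along them.
- jar_a: A small stone jar with a black cap, 39 mm across, 43 mm high, to the left of the stand. Must be left alone.
- jar_b: Another such jar, behind the first. Must be left alone.

How it is judged:
By the outcome, as a careful person would: the job done as asked, in the order asked, and still so for the second after the job is handed in, with the robot touching nothing.
Of dop1, dop2, dop3, dop4 only 3 to 4 are there at a start; the rules pass over those that are not, and their reading is None.
At some moment in a run one of dop1, dop2, dop3, dop4 may be knocked a few centimetres aside while the robot is not near it.
Once in a run the grip may slacken for a moment while it holds something.
It also fails if it takes over 210 s, if anything falls off the work surface, if the arm or the gripper's body presses on something with over 40 N, if the wrist force passes 120 N, or if a joint passes its speed limit or range.

## Working session

There is one attempt and no reset: what is moved stays moved. The work goes in short steps, Python scripts to look and compute and a shell command to move; the robot and the scene stay as the last step left them, time stands still between calls to the robot, and variables do not carry over. Pictures are saved under pics/ and viewed, at most 14 in all, crops included, and the job is handed in when it is done.

```bash
ls; mkdir -p pics
python3 - <<'E'
from workcell import env, eyes
import cv2,numpy as np
print(env.pinch_z, env.get_state())
for n in ("side","top"):
    p,d=eyes.read_camera(n); cv2.imwrite(f"pics/{n}0.png",p[:,:,::-1]); np.savez(f"pics/{n}0.npz",p=p,d=d)
    print(n,eyes.calibration(n))
E
```

```text
pics
0.0187 {'clock': 0.0, 'joint_pos': array([ 1.19441506e+00,  3.14014672e-01,  4.49890803e-02,  1.30357845e+00,
       -5.04468005e-06,  1.43118534e+00]), 'qvel': array([-0.00034487, -0.00158012, -0.00072448, -0.00213873, -0.00031033,
        0.00138586]), 'tau': array([-1.04271923e-03, -4.80623889e+01,  2.98537338e+01,  1.95619423e-02,
       -2.06493219e-04,  1.44555983e-06]), 'tcp_pos': array([0.13470699, 0.55848708, 0.23040487]), 'orientation': array([-2.28175091e-04,  1.18108755e-01,  9.93000254e-01, -8.74588428e-04]), 'wrist_force': array([-0.00869891,  0.23791272, -0.01190384]), 'ft_torque': array([-0.04254799,  0.00035883, -0.01278273]), 'grip_force': 0.0, 'finger_gap': 0.08527483778063191}
side {'fx': 421.45951339446884, 'fy': 421.45951339446884, 'cx': 311.24017852635296, 'cy': 192.24917202774455, 'R': array([[ 0.96067333, -0.27737961,  0.01293456],
       [-0.09907946, -0.38592068, -0.91719599],
       [ 0.25940318,  0.87984418, -0.39822633]]), 't': array([-0.4710475 ,  0.22638991,  0.6561042 ])}
top {'fx': 385.10736349077894, 'fy': 385.10736349077894, 'cx': 319.63908102921937, 'cy': 195.82301116927576, 'R': array([[-0.02689239, -0.99962446,  0.0052662 ],
       [-0.98028187,  0.02533961, -0.19597287],
       [ 0.19576583, -0.01043254, -0.98059518]]), 't': array([0.20880249, 0.56279551, 0.83855107])}
```

View pics/top0.png

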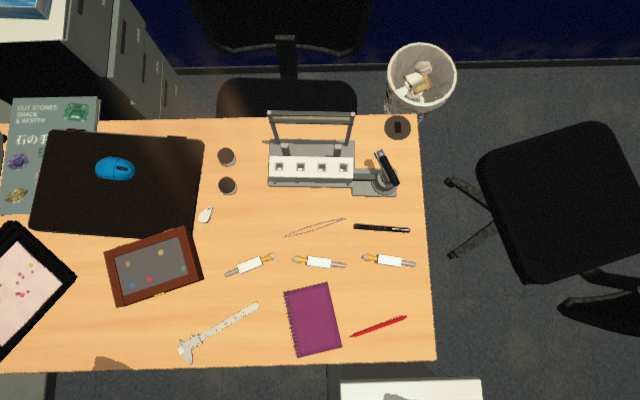

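View pics/side0.png

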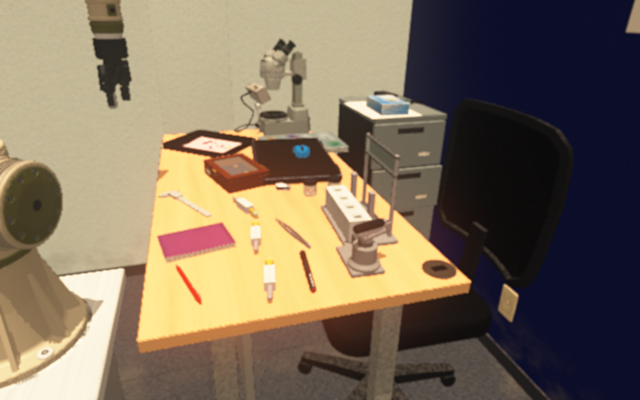

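The top view shows three sticks, with handles at about (250,265), (319,262) and (388,261). The yellow stone end points right on the first stick and left on the other two. The penlight is at (381,228), the tweezers at (315,227), the carriage pockets at about (280–343,168), and the crank at (383,182) with its grip at (387,167). Next I'll measure them.

```bash
cat > h.py <<'E'
import numpy as np, cv2
from workcell import env, eyes
C={n:eyes.calibration(n) for n in("side","top")}
def ray(n,u,v,z):
    c=C[n]; d=c["R"].T@np.array([(u-c["cx"])/c["fx"],(v-c["cy"])/c["fy"],1]); o=-c["R"].T@c["t"]
    return o+d*(z-o[2])/d[2]
def pt(n,u,v,dep):
    c=C[n]; return c["R"].T@(np.array([(u-c["cx"])/c["fx"]*dep,(v-c["cy"])/c["fy"]*dep,dep])-c["t"])
def cloud(n,d):
    c=C[n]; v,u=np.mgrid[:400,:640]
    P=np.stack([(u-c["cx"])/c["fx"]*d,(v-c["cy"])/c["fy"]*d,d],-1)-c["t"]
    return P@c["R"]
def proj(n,X):
    c=C[n]; p=c["R"]@np.asarray(X)+c["t"]; return p[0]/p[2]*c["fx"]+c["cx"],p[1]/p[2]*c["fy"]+c["cy"]
def sticks(p,box=(215,240,430,285)):
    hsv=cv2.cvtColor(p,cv2.COLOR_RGB2HSV); out=[]
    u0,v0,u1,v1=box
    w=((hsv[...,1]<60)&(hsv[...,2]>200)).astype(np.uint8); m=np.zeros_like(w); m[v0:v1,u0:u1]=w[v0:v1,u0:u1]
    y=(hsv[...,0]>18)&(hsv[...,0]<35)&(hsv[...,1]>140)
    for c in cv2.findContours(m,0,2)[0]:
        if cv2.contourArea(c)<60: continue
        r=cv2.minAreaRect(c); (cu,cv_),(a,b),_=r
        bx=cv2.boxPoints(r); e=[bx[1]-bx[0],bx[2]-bx[1]]; e=max(e,key=np.linalg.norm); e/=np.linalg.norm(e)
        s=[sum(y[int(cv_+k*t*e[1]),int(cu+k*t*e[0])] for t in range(15,28)) for k in(1,-1)]
        if s[1]>s[0]: e=-e
        P=ray("top",cu,cv_,.022); Q=ray("top",cu+10*e[0],cv_+10*e[1],.022)-P
        out.append((P,np.degrees(np.arctan2(Q[1],Q[0])),(cu,cv_),(a,b),s))
    return out
E
python3 - <<'E'
from h import *
np.set_printoptions(precision=4,suppress=True)
z=np.load("pics/top0.npz"); p,d=z["p"],z["d"]
for s in sticks(p): print(s)
W=cloud("top",d)
for u,v in [(250,265),(319,262),(388,261),(200,300),(330,240),(290,168),(381,228)]: print(u,v,W[v,u])
# carriage top
m=(abs(W[...,2]-.062)<.006); m[:,:260]=0;m[:,362:]=0;m[:140]=0;m[200:]=0
mm=cv2.morphologyEx(m.astype(np.uint8),cv2.MORPH_CLOSE,np.ones((9,9)))
c=max(cv2.findContours(mm,0,2)[0],key=cv2.contourArea); r=cv2.minAreaRect(c); print(r)
for b in cv2.boxPoints(r): print(ray("top",*b,.062))
print("rack",ray("top",*r[0],.062), W[m].mean(0),np.median(W[m][:,2]))
# crank
for lo,hi in((.045,.083),(.083,.12)):
    m=(W[...,2]>lo)&(W[...,2]<hi); m[:,:355]=0;m[:,405:]=0;m[:140]=0;m[200:]=0
    print(lo,m.sum(),W[m].mean(0),W[m].min(0),W[m].max(0))
crop=cv2.resize(p[130:290,215:435],None,fx=3.5,fy=3.5,interpolation=cv2.INTER_CUBIC); cv2.imwrite("pics/c0.png",crop[:,:,::-1])
E
```

```text
(array([0.4159, 0.184 , 0.022 ]), np.float64(80.97773884099315), (325.5523986816406, 262.60699462890625), (37.20408630371094, 9.251460075378418), [np.int64(0), np.int64(9)])
(array([0.4163, 0.3615, 0.022 ]), np.float64(-69.74013236167072), (249.2068634033203, 264.5172424316406), (9.284767150878906, 23.769004821777344), [np.int64(8), np.int64(0)])
(array([0.4155, 0.0247, 0.022 ]), np.float64(79.79794636031578), (393.86126708984375, 260.9017333984375), (32.54023742675781, 9.427546501159668), [np.int64(0), np.int64(10)])
250 265 [0.4151 0.3596 0.0221]
319 262 [0.4176 0.1993 0.0259]
388 261 [0.4156 0.0388 0.0242]
200 300 [ 0.3381  0.4802 -0.0026]
330 240 [ 0.4699  0.1712 -0.0002]
290 168 [0.6342 0.2612 0.064 ]
381 228 [0.4943 0.0485 0.012 ]
((310.564453125, 164.01971435546875), (83.37460327148438, 27.236074447631836), 1.060911774635315)
[0.6147 0.3112 0.062 ]
[0.6808 0.31   0.062 ]
[0.6721 0.1136 0.062 ]
[0.6061 0.1177 0.062 ]
rack [0.6432 0.2132 0.062 ] [0.6368 0.2126 0.0638] 0.06397727788474139
0.045 265 [0.6089 0.0447 0.0624] [0.5837 0.0111 0.045 ] [0.6685 0.0662 0.0809]
0.083 312 [0.6214 0.0414 0.0994] [0.5788 0.0173 0.0847] [0.6685 0.0667 0.1078]
```

View pics/c0.png

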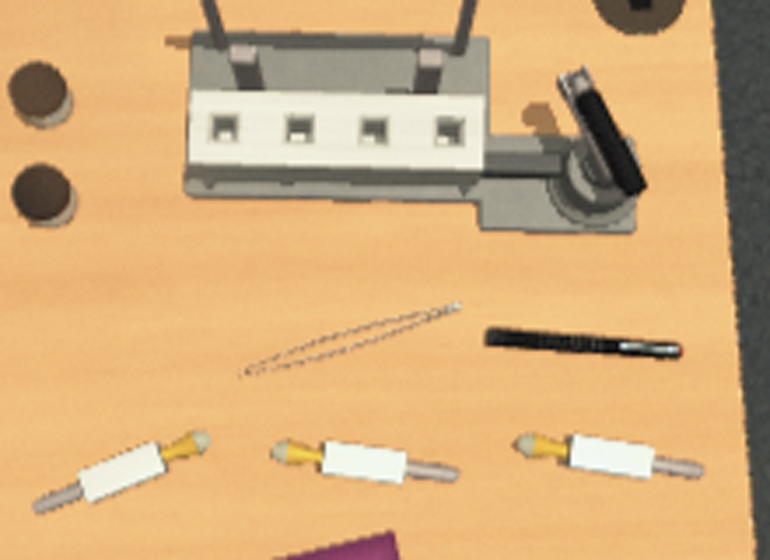

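The crop shows three sticks. A (crop 122,472) has its stone to the right, and B (365,463) and C (612,457) have theirs to the left. The pockets are at (225,128), (300,128), (373,131) and (450,131). The crank hinge is at about (575,82) and the grip end at (638,188). I'll tighten the masks next.

```bash
cat >> h.py <<'E'
def sticks2(p,boxes):
    hsv=cv2.cvtColor(p,cv2.COLOR_RGB2HSV).astype(int); g=p.astype(int); out=[]
    for (u0,v0,u1,v1) in boxes:
        s=hsv[v0:v1,u0:u1]; q=g[v0:v1,u0:u1]
        w=((s[...,1]<45)&(q.min(2)>205)).astype(np.uint8)
        y=(s[...,0]>18)&(s[...,0]<35)&(s[...,1]>140)
        w=cv2.morphologyEx(w,cv2.MORPH_OPEN,np.ones((3,3)))
        c=max(cv2.findContours(w,0,2)[0],key=cv2.contourArea); M=cv2.moments(w*(cv2.drawContours(np.zeros_like(w),[c],-1,1,-1)),True)
        P=np.array([M["m10"]/M["m00"]+u0,M["m01"]/M["m00"]+v0]); r=cv2.minAreaRect(c)
        vv,uu=np.nonzero(y); Y=np.array([uu.mean()+u0,vv.mean()+v0])
        X=ray("top",*P,.021); B=ray("top",*Y,.013); dd=B-X
        out.append((X,np.degrees(np.arctan2(dd[1],dd[0])),np.linalg.norm(dd[:2]),P,r[1],M["m00"]))
    return out
E
python3 - <<'E'
from h import *
np.set_printoptions(precision=4,suppress=True)
z=np.load("pics/top0.npz"); p,d=z["p"],z["d"]
for s in sticks2(p,[(222,248,278,280),(290,250,350,275),(358,248,418,275)]): print(s)
crop=lambda u,v:(u/3.5+215-.35,v/3.5+130-.35)
for a,b in [((38,507),(207,437)),((458,475),(273,453)),((702,472),(517,443))]:
    A=ray("top",*crop(*a),.011);B=ray("top",*crop(*b),.011);D=B-A;print("axis",A,B,np.linalg.norm(D),np.degrees(np.arctan2(D[1],D[0])))
w=(p.min(2)>200).astype(np.uint8); w[:150]=0;w[182:]=0;w[:,:262]=0;w[:,360:]=0
w=cv2.morphologyEx(w,cv2.MORPH_CLOSE,np.ones((9,9)))
c=max(cv2.findContours(w,0,2)[0],key=cv2.contourArea); r=cv2.minAreaRect(c); print(r)
for b in cv2.boxPoints(r): print(ray("top",*b,.062))
print("rack",ray("top",*r[0],.062))
pk=[ray("top",*crop(*q),.062) for q in((225,128),(300,128),(373,131),(450,131))]; print(np.array(pk), np.mean(pk,0))
for q,zz in(((575,82),.076),((597,180),.06),((638,188),.089)): print("crank",ray("top",*crop(*q),zz))
E
```

```text
(array([0.4162, 0.362 , 0.021 ]), np.float64(-69.2972361904756), np.float64(0.041271003268172846), array([249.0437, 264.5519]), (7.969334602355957, 23.333641052246094), 183.0)
(array([0.4189, 0.2   , 0.021 ]), np.float64(81.9282671825681), np.float64(0.0416286851815318), array([318.6513, 261.4923]), (22.946426391601562, 8.558396339416504), 195.0)
(array([0.4182, 0.0346, 0.021 ]), np.float64(80.11218649430074), np.float64(0.04058605006116758), array([389.4643, 259.8878]), (22.88460922241211, 8.515202522277832), 196.0)
axis [0.395  0.4186 0.011 ] [0.4383 0.3056 0.011 ] 0.12100402363106524 -69.03386266563604
axis [0.4085 0.137  0.011 ] [0.4264 0.2612 0.011 ] 0.1254011515189978 81.78080523830519
axis [ 0.4061 -0.0273  0.011 ] [0.4287 0.0963 0.011 ] 0.12570480623340127 79.6364438814528
((310.6034240722656, 166.6405029296875), (83.2152099609375, 19.846572875976562), 1.2188751697540283)
[0.6175 0.3109 0.062 ]
[0.6656 0.3098 0.062 ]
[0.6563 0.1145 0.062 ]
[0.6084 0.1176 0.062 ]
rack [0.6368 0.2132 0.062 ]
[[0.6397 0.2872 0.062 ]
 [0.6384 0.2371 0.062 ]
 [0.6351 0.1884 0.062 ]
 [0.6338 0.137  0.062 ]] [0.6368 0.2124 0.062 ]
crank [0.6614 0.0539 0.076 ]
crank [0.5982 0.0404 0.06  ]
crank [0.5854 0.0198 0.089 ]
```

```bash
cat >> h.py <<'E'
from scipy.spatial.transform import Rotation as Ro
Z=np.array([0,0,1.])
def cur():
    s=env.get_state(); q=s["orientation"]; return np.array(s["tcp_pos"]),Ro.from_quat([q[1],q[2],q[3],q[0]])
def toolR(u,w,a):   # stick axis u (to stone), stick normal w (up when lying), lean a deg
    a=np.radians(a); v=np.cross(w,u); z=-np.cos(a)*w-np.sin(a)*u; x=np.cross(v,z)
    return Ro.from_matrix(np.c_[x,v,z])
def hd(deg): r=np.radians(deg); return np.array([np.cos(r),np.sin(r),0])
def rows(pos,R,start=None,lab=""):
    p,r=start or cur(); d=(np.asarray(pos)-p)/.2; t=(R*r.inv()).as_rotvec()/np.pi
    print(lab,"shift",np.round(d,3),"turn",np.round(t,3),"rows>=%.1f"%max(np.linalg.norm(d)*.2/.0417,np.linalg.norm(t)*180/7.16))
    return np.asarray(pos),R
RACK=np.array([.6368,.2128,.062]); SY=-2.3   # stand yaw deg
SX=hd(SY); SYV=np.array([-SX[1],SX[0],0])
def pocket(i): return RACK+SYV*(.075,.025,-.025,-.075)[i-1]
TILT=20
E
python3 - <<'E'
from h import *
print([a for a in dir(env) if a[0]!='_'])
S=np.array([.4165,.3618,.011]); u=hd(-69.2); R=toolR(u,Z,TILT)
w=rows(S+.004*u+[0,0,.10],R,None,"above"); rows(S+.004*u+[0,0,-.002],R,w,"down")
E
```

```text
['MotionError', 'get_state', 'hand_in', 'pinch_z']
above shift [ 1.416 -1.002 -0.597] turn [ 0.077  0.086 -0.306] rows>=8.8
down shift [ 0.    0.   -0.51] turn [0. 0. 0.] rows>=2.4
```

```bash
python3 -m jog '[0.8,-0.5,-0.1,0.077,0.086,-0.306,0, 0.8,-0.5,-0.1,0.077,0.086,-0.306,0, 0.8,-0.5,-0.1,0.077,0.086,-0.306,0, 0.8,-0.5,-0.1,0.077,0.086,-0.306,0, 0.8,-0.5,-0.1,0.077,0.086,-0.306,0, 0.8,-0.5,-0.1,0.077,0.086,-0.306,0, 0.8,-0.5,-0.1,0.077,0.086,-0.306,0, 0.8,-0.5,-0.1,0.077,0.086,-0.306,0, 0.8,-0.5,-0.1,0.077,0.086,-0.306,0, 0.8,-0.5,-0.1,0.077,0.086,-0.306,0]' 60
python3 -m jog '[0.616,-0.5,-0.5,0,0,0,0, 0.616,-0.5,-0.5,0,0,0,0, 0.616,-0.5,-0.5,0,0,0,0, 0.616,-0.5,-0.5,0,0,0,0, 0.616,-0.5,-0.5,0,0,0,0, 0.616,-0.5,-0.5,0,0,0,0, 0.616,-0.5,-0.5,0,0,0,0]'
python3 - <<'E'
from h import *
print(env.get_state()["joint_pos"],cur()[0])
p,d=eyes.read_camera("top"); cv2.imwrite("pics/t1.png",cv2.resize(p[200:300,200:430],None,fx=3,fy=3,interpolation=cv2.INTER_CUBIC)[:,:,::-1])
for s in sticks2(p,[(290,250,350,275),(358,248,418,275)]): print(s)
S=np.array([.4165,.3618,.011]); u=hd(-69.2); R=toolR(u,Z,TILT)
rows(S+.004*u+[0,0,-.002],R,None,"down")
E
```

```text
clock: 0.93
tcp_pos: [0.2947, 0.4581, 0.2109]
orientation: [-0.142, 0.559, 0.811, 0.099]
wrist_force: [-0.3, 0.2, -0.4]
finger_gap: 0.0428
grip_force: 0.0
clock: 1.52
tcp_pos: [0.4182, 0.3588, 0.1104]
orientation: [-0.143, 0.559, 0.811, 0.099]
wrist_force: [-0.8, 0.6, -0.2]
finger_gap: 0.0426
grip_force: 0.0
[ 0.37150195  0.30166495 -0.32526916  0.94005351  0.34846332  1.58004731] [0.41818686 0.35878809 0.11041906]
(array([0.42079214, 0.1767567 , 0.021     ]), np.float64(nan), np.float64(nan), array([328.6, 260.4]), (3.0, 3.0), 15.0)
(array([0.41820262, 0.0344806 , 0.021     ]), np.float64(80.13885816060683), np.float64(0.04090153096438348), array([389.51269036, 259.87309645]), (22.88460922241211, 8.515202522277832), 197.0)
down shift [ 0.    -0.007 -0.512] turn [-0.     0.001 -0.   ] rows>=2.5h.py:38: RuntimeWarning: Mean of empty slice.
  vv,uu=np.nonzero(y); Y=np.array([uu.mean()+u0,vv.mean()+v0])
  ret = ret.dtype.type(ret / rcount)
```

View pics/t1.png

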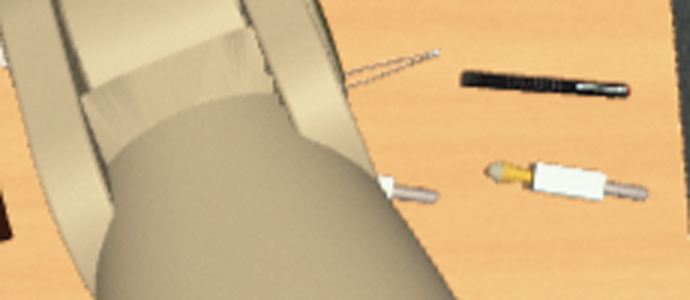

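The arm hides stick A from the top camera. Stick C is unmoved. I'll go down and grip, then lift.

```bash
python3 -m jog '[0,-0.005,-0.4,0,0,0,0, 0,-0.005,-0.4,0,0,0,0, 0,-0.005,-0.46,0,0,0,0, 0,-0.005,-0.49,0,0,0,0, 0,-0.005,-0.51,0,0,0,0, 0,-0.005,-0.51,0,0,0,0]'
python3 -m jog '[0,0,0,0,0,0,-1, 0,0,0,0,0,0,-1, 0,0,0,0,0,0,-1, 0,0,0,0,0,0,-1, 0,0,0,0,0,0,-1, 0,0,0,0,0,0,-1, 0,0,0,0,0,0,-1]' 60
python3 - <<'E'
from h import *
print(cur()[0])
u=hd(-69.2); u2=SX
R=toolR(u,Z,TILT); a=(np.array(cur()[0]),cur()[1])
w=rows(a[0]+[0,0,.14],toolR(u2,Z,TILT),a,"lift+yaw")
w=rows([.50,.29,.22],toolR(Z,-SX,TILT),w,"pitch")
E
```

```text
clock: 2.07
tcp_pos: [0.4181, 0.3591, 0.0101]
orientation: [-0.142, 0.558, 0.811, 0.1]
wrist_force: [0.5, 0.3, 0.1]
finger_gap: 0.0425
grip_force: 0.0
clock: 2.65
tcp_pos: [0.4194, 0.3588, 0.0113]
orientation: [-0.142, 0.559, 0.811, 0.101]
wrist_force: [-1.2, -1.0, 6.4]
finger_gap: 0.0202
grip_force: 59.6
[0.41938858 0.35883015 0.01128438]
lift+yaw shift [0.  0.  0.7] turn [-0.002  0.001  0.372] rows>=9.4
pitch shift [ 0.403 -0.344  0.344] turn [-0.02 -0.5  -0.  ] rows>=12.6
```

```bash
python3 -m jog '[0,0,0.3,0,0,0,-1, 0,0,0.6,0,0,0,-1, 0,0,0.7,0,0,0.372,-1, 0,0,0.7,0,0,0.372,-1, 0,0,0.7,0,0,0.372,-1, 0,0,0.7,0,0,0.372,-1, 0,0,0.7,0,0,0.372,-1, 0,0,0.7,0,0,0.372,-1, 0,0,0.7,0,0,0.372,-1, 0,0,0.7,0,0,0.372,-1, 0,0,0.7,0,0,0.372,-1, 0,0,0.7,0,0,0.372,-1]'
python3 -m jog '[0.2,-0.3,0.3,-0.02,-0.5,0,-1, 0.2,-0.3,0.3,-0.02,-0.5,0,-1, 0.2,-0.3,0.3,-0.02,-0.5,0,-1, 0.2,-0.3,0.3,-0.02,-0.5,0,-1, 0.2,-0.3,0.3,-0.02,-0.5,0,-1, 0.2,-0.3,0.3,-0.02,-0.5,0,-1, 0.2,-0.3,0.3,-0.02,-0.5,0,-1, 0.2,-0.3,0.3,-0.02,-0.5,0,-1, 0.2,-0.3,0.3,-0.02,-0.5,0,-1, 0.2,-0.3,0.3,-0.02,-0.5,0,-1, 0.2,-0.3,0.3,-0.02,-0.5,0,-1, 0.2,-0.3,0.3,-0.02,-0.5,0,-1]'
python3 - <<'E'
from h import *
s=env.get_state();print(s["joint_pos"],cur()[0])
for n in("side","top"):
    p,d=eyes.read_camera(n); np.savez(f"pics/{n}2.npz",p=p,d=d)
    u,v=proj(n,cur()[0]); u=int(min(max(u,90),550));v=int(min(max(v,70),330)); print(u,v)
    cv2.imwrite(f"pics/{n}2.png",cv2.resize(p[v-70:v+70,u-90:u+90],None,fx=4,fy=4,interpolation=cv2.INTER_CUBIC)[:,:,::-1])
E
```

```text
clock: 3.65
tcp_pos: [0.4185, 0.3586, 0.1494]
orientation: [-0.173, 0.016, 0.985, 0.005]
wrist_force: [0.4, -0.3, -0.4]
finger_gap: 0.0214
grip_force: 38.7
clock: 4.65
tcp_pos: [0.4588, 0.3029, 0.2136]
orientation: [0.513, 0.017, 0.858, -0.013]
wrist_force: [1.0, 0.8, -2.7]
finger_gap: 0.02
grip_force: 64.2
[ 0.79885015 -0.04696057 -1.02100526 -0.29567785 -0.71796065  0.48265807] [0.45884696 0.3029288  0.21356507]
262 133
261 238
```

View pics/side2.png

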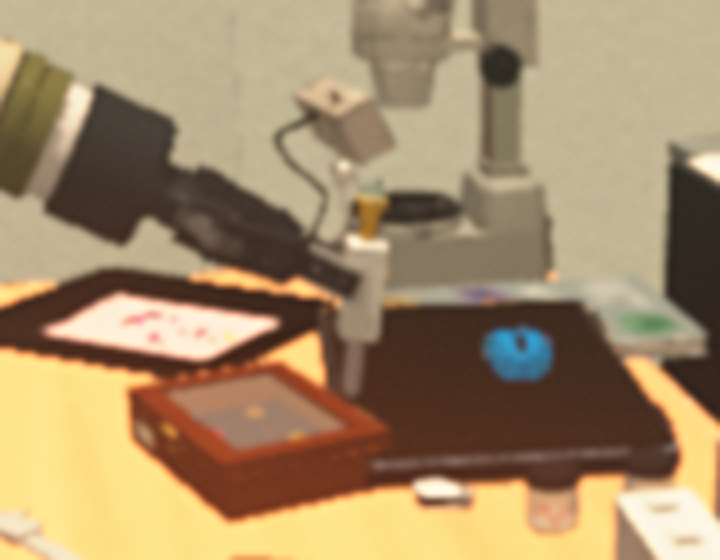

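The stick is held, stone up, leaning about 8° because the pitch move hasn't finished. Next I'll go above pocket 1.

```bash
cat >> h.py <<'E'
def grasp(S,u,Pt,tilt=TILT):
    R=toolR(u,Z,tilt); o=R.inv().apply(np.asarray(S)-Pt); o[1]=0; return o
def placeT(o,i,h,tilt=TILT,d=(0,0)):  # TCP pose with foot h above pocket mouth
    R=toolR(Z,-SX,tilt); C=pocket(i)+[d[0],d[1],.064+h]; return C-R.apply(o),R
E
python3 - <<'E'
from h import *
o=grasp([.4165,.3618,.011],hd(-69.2),np.array([.4193,.3588,.0113])); print(o)
P,R=placeT(o,1,.025); rows(P,R)
E
```

```text
[0.00346708 0.         0.00158117]
 shift [ 0.901 -0.087 -0.288] turn [-0.001 -0.046 -0.   ] rows>=4.6
```

```bash
python3 -m jog '[0.3,0,0,0,-0.046,0,-1, 0.6,-0.087,0,0,-0.046,0,-1, 0.8,-0.087,-0.2,0,-0.046,0,-1, 0.9,-0.087,-0.288,0,-0.046,0,-1, 0.9,-0.087,-0.288,0,-0.046,0,-1, 0.9,-0.087,-0.288,0,-0.046,0,-1, 0.9,-0.087,-0.288,0,-0.046,0,-1, 0.9,-0.087,-0.288,0,-0.046,0,-1]'
python3 - <<'E'
from h import *
s=env.get_state();print(s["joint_pos"])
o=np.array([0.00346708,0,0.00158117])
P,R=placeT(o,1,.025); rows(P,R)
ims=[]
for n in("side","top"):
    p,d=eyes.read_camera(n); np.savez(f"pics/{n}3.npz",p=p,d=d)
    q=pocket(1)+[0,0,.02]; u,v=map(int,proj(n,q)); print(n,u,v, "pred foot",proj(n,pocket(1)+[0,0,.025]),"pocket",proj(n,pocket(1)),"stone",proj(n,pocket(1)+[0,0,.151]))
    ims.append(cv2.resize(p[v-50:v+40,u-32:u+32],None,fx=6,fy=6,interpolation=cv2.INTER_CUBIC)[:,:,::-1])
cv2.imwrite("pics/m3.png",np.hstack(ims))
E
```

```text
clock: 5.42
tcp_pos: [0.6416, 0.2867, 0.1551]
orientation: [0.571, 0.018, 0.82, -0.012]
wrist_force: [0.8, -0.6, -0.5]
finger_gap: 0.02
grip_force: 64.2
[ 0.52023136  0.40880125 -0.9865977  -0.98363796 -0.52389623  0.21669364]
 shift [-0.01   0.005 -0.002] turn [-0.001 -0.002  0.001] rows>=0.1
side 337 182 pred foot (np.float64(337.531148542243), np.float64(180.97231522264866)) pocket (np.float64(337.15227158144006), np.float64(190.27820586903957)) stone (np.float64(339.55662425906576), np.float64(131.22303649181737))
top 277 163 pred foot (np.float64(277.59708144470113), np.float64(163.20313388237616)) pocket (np.float64(278.68591208686087), np.float64(166.18804683545153)) stone (np.float64(271.028744895971), np.float64(145.1967405230065))
```

View pics/m3.png

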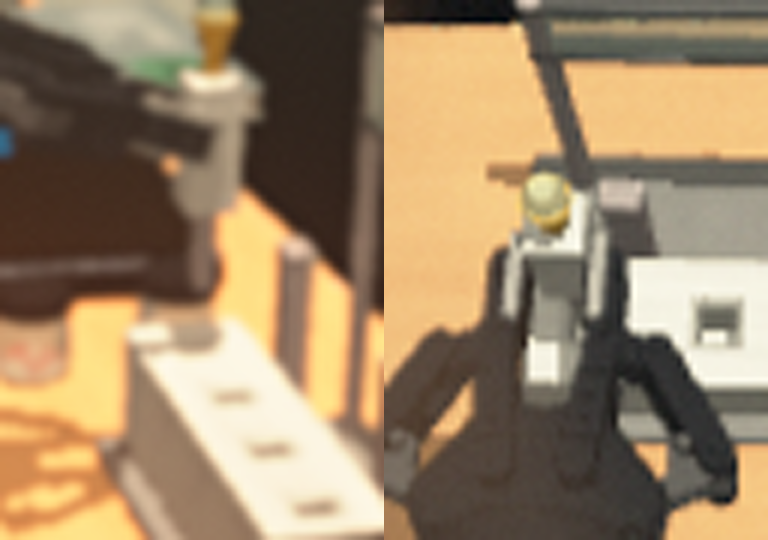

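In the side view the foot (about 338,180) matches the predicted (337.5,181), and the pocket mouth matches too. Going down.

```bash
python3 -m jog '[-0.01,0.005,-0.06,0,0,0,-1, -0.01,0.005,-0.12,0,0,0,-1, -0.01,0.005,-0.15,0,0,0,-1, -0.01,0.005,-0.18,0,0,0,-1, -0.01,0.005,-0.18,0,0,0,-1]' && python3 -m jog '[0,0,-0.06,0,0,0,-1, 0,0,-0.1,0,0,0,-1, 0,0,-0.12,0,0,0,-1, 0,0,-0.12,0,0,0,-1]'
python3 - <<'E'
from h import *
P,R=placeT(np.array([0.00346708,0,0.00158117]),1,-.036); rows(P,R)
E
```

```text
clock: 5.93
tcp_pos: [0.6382, 0.2888, 0.12]
orientation: [0.572, 0.017, 0.82, -0.011]
wrist_force: [-0.1, -0.8, -1.1]
finger_gap: 0.0201
grip_force: 64.3
clock: 6.27
tcp_pos: [0.6386, 0.2883, 0.0955]
orientation: [0.572, 0.018, 0.82, -0.011]
wrist_force: [-0.2, -0.3, -0.6]
finger_gap: 0.0203
grip_force: 64.3
 shift [ 0.005 -0.003 -0.008] turn [-0.001 -0.001  0.   ] rows>=0.0
```

```bash
python3 -m jog '[0,0,-0.005,0,0,0,-1, 0,0,-0.012,0,0,0,-1, 0,0,-0.018,0,0,0,-1, 0,0,-0.018,0,0,0,-1, 0,0,-0.018,0,0,0,-1]'
```

```text
clock: 6.68
tcp_pos: [0.6397, 0.2885, 0.0947]
orientation: [0.574, 0.019, 0.818, -0.01]
wrist_force: [-3.0, -0.9, 5.2]
finger_gap: 0.0202
grip_force: 64.8
```

```bash
python3 -m jog '[0,0,0,0,0,0,-0.2, 0,0,0.005,0,0,0,-0.2, 0,0,0.005,0,0,0,-0.2, 0,0,0.005,0,0,0,-0.2, -0.1,0,0.04,0,0,0,-0.2, -0.2,0.005,0.08,0,0,0,-0.2, -0.38,0.01,0.14,0,0,0,-0.2, -0.55,0,0.3,0,0,0,-0.2, -0.75,0,0.6,0,0,0,-0.2, -0.9,0,0.8,0,0,0,0, -0.9,0,0.8,0,0,0,0]'
python3 - <<'E'
from h import *
ims=[]
for n in("side","top"):
    p,d=eyes.read_camera(n); np.savez(f"pics/{n}4.npz",p=p,d=d)
    u,v=map(int,proj(n,RACK)); print(n,u,v,"pred stone",proj(n,pocket(1)+[0,0,.090]))
    ims.append(cv2.resize(p[v-60:v+75,u-50:u+50],None,fx=4,fy=4,interpolation=cv2.INTER_CUBIC)[:,:,::-1])
    if n=="top":
        for q in [(290,250,350,275),(358,248,418,275)]:
            try: print(*sticks2(p,[q]))
            except Exception as e: print(e)
cv2.imwrite("pics/m4.png",np.hstack(ims))
E
```

```text
clock: 7.6
tcp_pos: [0.4964, 0.3191, 0.2417]
orientation: [0.567, 0.021, 0.823, -0.016]
wrist_force: [0.4, 0.6, 1.1]
finger_gap: 0.0426
grip_force: 0.0
side 346 202 pred stone (np.float64(338.55102250895857), np.float64(155.92240037101962))
top 310 166 pred stone (np.float64(274.4583401004504), np.float64(154.59860960463917))
(array([0.41879489, 0.20007595, 0.021     ]), np.float64(81.55706862851167), np.float64(0.04167105748844598), array([318.63106796, 261.53883495]), (23.070459365844727, 8.806466102600098), 206.0)
(array([0.41806987, 0.03454156, 0.021     ]), np.float64(79.74695566532155), np.float64(0.04077225804699895), array([389.49019608, 259.93137255]), (23.193105697631836, 8.7681245803833), 204.0)
```

View pics/m4.png

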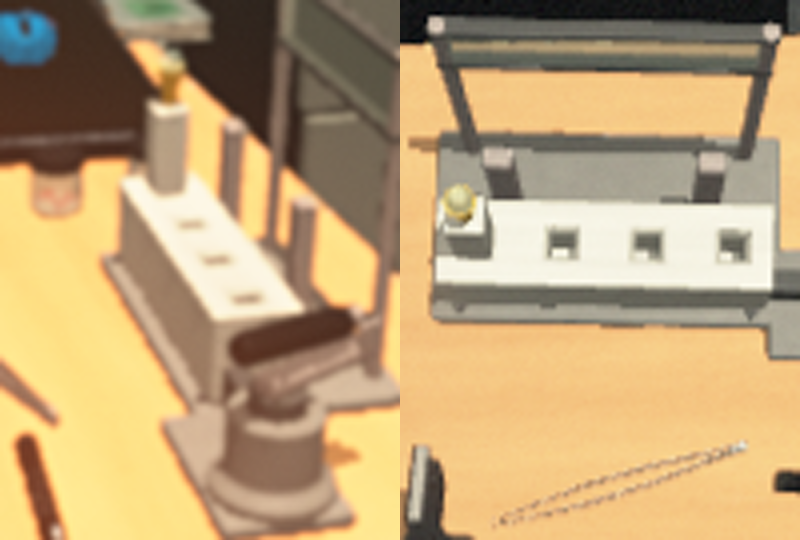

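Stick A stands home in pocket 1, its shoulder on the face and its stone at the predicted pixel (crop 460,190 in the top view). Next is stick B.

Run:
```python
from h import *
S=np.array([.4190,.2000,.011]); u=hd(81.7)
w=rows([.45,.26,.2],toolR(SX,Z,TILT),None,"unpitch")
w=rows(S+.004*u+[0,0,.06],toolR(u,Z,TILT),w,"yaw")
```

```text
unpitch shift [-0.226 -0.297 -0.235] turn [0.021 0.496 0.004] rows>=12.5
yaw shift [-0.152 -0.28  -0.645] turn [ 0.    -0.     0.467] rows>=11.7
```

```bash
python3 -m jog '[-0.2,-0.297,0.1,0.021,0.496,0,0, -0.2,-0.297,0.1,0.021,0.496,0,0, -0.2,-0.297,0.1,0.021,0.496,0,0, -0.2,-0.297,0.1,0.021,0.496,0,0, -0.2,-0.297,0,0.021,0.496,0,0, -0.2,-0.297,0,0.021,0.496,0,0, -0.2,-0.297,-0.1,0.021,0.496,0,0, -0.2,-0.297,-0.2,0.021,0.496,0,0, -0.2,-0.297,-0.235,0.021,0.496,0,0, -0.2,-0.297,-0.235,0.021,0.496,0,0, -0.2,-0.297,-0.235,0.021,0.496,0,0, -0.2,-0.297,-0.235,0.021,0.496,0,0]'
python3 -m jog '[-0.15,-0.28,-0.2,0,0,0.467,0, -0.15,-0.28,-0.2,0,0,0.467,0, -0.15,-0.28,-0.2,0,0,0.467,0, -0.15,-0.28,-0.2,0,0,0.467,0, -0.15,-0.28,-0.2,0,0,0.467,0, -0.15,-0.28,-0.2,0,0,0.467,0, -0.15,-0.28,-0.2,0,0,0.467,0, -0.15,-0.28,-0.2,0,0,0.467,0, -0.15,-0.28,-0.3,0,0,0.467,0, -0.15,-0.28,-0.4,0,0,0.467,0, -0.15,-0.28,-0.5,0,0,0.467,0, -0.15,-0.28,-0.5,0,0,0.467,0]'
python3 - <<'E'
from h import *
print(env.get_state()["joint_pos"])
S=np.array([.4190,.2000,.011]); u=hd(81.7)
rows(S+.004*u+[0,0,-.001],toolR(u,Z,TILT),None,"down")
E
```

```text
clock: 8.7
tcp_pos: [0.4582, 0.2592, 0.1924]
orientation: [-0.051, 0.022, 0.998, -0.004]
wrist_force: [0.6, -0.0, -0.7]
finger_gap: 0.0429
grip_force: 0.0
clock: 9.7
tcp_pos: [0.4247, 0.2021, 0.0878]
orientation: [-0.035, -0.655, 0.754, -0.034]
wrist_force: [-0.3, -0.2, -0.5]
finger_gap: 0.0429
grip_force: 0.0
[ 0.33105389  0.2501256  -0.41398991  0.94712548 -0.08967109 -1.09785454]
down shift [-0.025  0.009 -0.389] turn [-0.079  0.013 -0.002] rows>=2.0
```

```bash
python3 -m jog '[-0.025,0.009,-0.1,-0.079,0.013,0,0, -0.025,0.009,-0.2,-0.079,0.013,0,0, -0.025,0.009,-0.3,-0.079,0.013,0,0, -0.025,0.009,-0.35,-0.079,0.013,0,0, -0.025,0.009,-0.38,-0.079,0.013,0,0, -0.025,0.009,-0.388,-0.079,0.013,0,0, -0.025,0.009,-0.388,-0.079,0.013,0,0, -0.025,0.009,-0.388,-0.079,0.013,0,-0.2, -0.025,0.009,-0.388,-0.079,0.013,0,-0.4]'
python3 -m jog '[0,0,0,0,0,0,-1, 0,0,0,0,0,0,-1, 0,0,0,0,0,0,-1, 0,0,0,0,0,0,-1, 0,0,0,0,0,0,-1, 0,0,0,0,0,0,-1]' 60
python3 - <<'E'
from h import *
a=cur(); S=np.array([.4190,.2000,.011]); u=hd(81.7)
print(np.round(a[0],4), grasp(S,u,a[0]), (toolR(u,Z,TILT).inv()*a[1]).as_rotvec(degrees=True))
w=rows(a[0]+[0,.02,.14],toolR(SX,Z,TILT),a,"lift+yaw")
w=rows([.50,.24,.22],toolR(Z,-SX,TILT),w,"pitch")
E
```

```text
clock: 10.45
tcp_pos: [0.423, 0.2048, 0.0168]
orientation: [-0.127, -0.644, 0.745, -0.116]
wrist_force: [0.1, 0.1, 0.4]
finger_gap: 0.0261
grip_force: 0.1
clock: 10.95
tcp_pos: [0.423, 0.205, 0.0171]
orientation: [-0.127, -0.644, 0.745, -0.116]
wrist_force: [-0.1, 0.1, 7.3]
finger_gap: 0.0197
grip_force: 58.9
[0.423  0.205  0.0171] [0.00312798 0.         0.00759921] [ 0.54798669 -0.17544513  0.08941505]
lift+yaw shift [0.  0.1 0.7] turn [ 0.002  0.003 -0.467] rows>=11.7
pitch shift [0.385 0.075 0.315] turn [-0.02 -0.5  -0.  ] rows>=12.6
```

```bash
python3 -m jog '[0,0,0,0,0,0,-0.2, 0,0,0,0,0,0,-0.2, 0,0,-0.02,0,0,0,-0.2, -0.01,-0.002,-0.033,0,0,0,-0.2, -0.01,-0.002,-0.033,0,0,0,-0.2, -0.01,-0.002,-0.033,0,0,0,-0.2, -0.01,-0.002,-0.033,0,0,0,-1, -0.01,-0.002,-0.033,0,0,0,-1, -0.01,-0.002,-0.033,0,0,0,-1, -0.01,-0.002,-0.033,0,0,0,-1, -0.01,-0.002,-0.033,0,0,0,-1, -0.01,-0.002,-0.033,0,0,0,-1]' 60
python3 - <<'E'
from h import *
a=cur(); S=np.array([.4190,.2000,.011]); u=hd(81.7)
print(np.round(a[0],4), grasp(S,u,a[0]), (toolR(u,Z,TILT).inv()*a[1]).as_rotvec(degrees=True))
E
```

```text
clock: 11.95
tcp_pos: [0.4203, 0.2047, 0.0089]
orientation: [-0.128, -0.645, 0.745, -0.116]
wrist_force: [-0.7, -0.1, 1.8]
finger_gap: 0.0205
grip_force: 59.5
[0.4203 0.2047 0.0089] [ 0.00522618  0.         -0.00030622] [ 0.42989091 -0.14197791  0.03790002]
```

```bash
python3 -m jog '[0,0.05,0.3,0,0,0,-1, 0,0.1,0.6,0,0,-0.1,-1, 0,0.1,0.75,0,0,-0.467,-1, 0,0.1,0.75,0,0,-0.467,-1, 0,0.1,0.75,0,0,-0.467,-1, 0,0.1,0.75,0,0,-0.467,-1, 0,0.1,0.75,0,0,-0.467,-1, 0,0.1,0.75,0,0,-0.467,-1, 0,0.1,0.75,0,0,-0.467,-1, 0,0.1,0.75,0,0,-0.467,-1, 0,0.1,0.75,0,0,-0.467,-1, 0,0.1,0.75,0,0,-0.467,-1]'
python3 -m jog '[0.2,0.075,0.3,-0.02,-0.5,0,-1, 0.3,0.075,0.3,-0.02,-0.5,0,-1, 0.38,0.075,0.3,-0.02,-0.5,0,-1, 0.38,0.075,0.3,-0.02,-0.5,0,-1, 0.38,0.075,0.3,-0.02,-0.5,0,-1, 0.38,0.075,0.3,-0.02,-0.5,0,-1, 0.38,0.075,0.3,-0.02,-0.5,0,-1, 0.38,0.075,0.3,-0.02,-0.5,0,-1, 0.38,0.075,0.3,-0.02,-0.5,0,-1, 0.38,0.075,0.3,-0.02,-0.5,0,-1, 0.38,0.075,0.3,-0.02,-0.5,0,-1, 0.38,0.075,0.3,-0.02,-0.5,0,-1]'
python3 - <<'E'
from h import *
P,R=placeT(np.array([.0052,0,-.0003]),2,.025); rows(P,R); print(env.get_state()["joint_pos"])
E
```

```text
clock: 12.95
tcp_pos: [0.4202, 0.2244, 0.1583]
orientation: [-0.173, -0.022, 0.985, -0.008]
wrist_force: [0.2, 0.4, -0.8]
finger_gap: 0.0204
grip_force: 59.3
clock: 13.95
tcp_pos: [0.4995, 0.2473, 0.2264]
orientation: [0.507, -0.008, 0.86, -0.054]
wrist_force: [-57.6, -44.1, -73.3]
finger_gap: 0.0206
grip_force: 59.8
 shift [ 0.702 -0.048 -0.353] turn [ 0.03  -0.05   0.003] rows>=3.8
[ 0.63205984 -0.09439745 -1.02828668 -0.30188249 -0.62473422  0.2887397 ]
```

Run:
```python
from h import *
s=env.get_state(); print(s["wrist_force"],s["ft_torque"],s["tau"],s["qvel"])
ims=[]
p,d=eyes.read_camera("side"); cv2.imwrite("pics/s5.png",cv2.resize(p[40:270,120:420],None,fx=2.5,fy=2.5)[:,:,::-1])
s=env.get_state(); print(s["wrist_force"])
```

```text
[-57.55464802 -44.11567012 -73.28001212] [-1.06120145  7.39201604 -3.17897682] [-10.42640358 -34.71567035   5.17326146 -23.13682258   1.40802439
   0.21370323] [ 0.5642293   0.65856192 -0.01477978 -2.4446951  -0.93284211 -0.21146092]
[3.07402146 1.92197139 6.78122472]
```

View pics/s5.png

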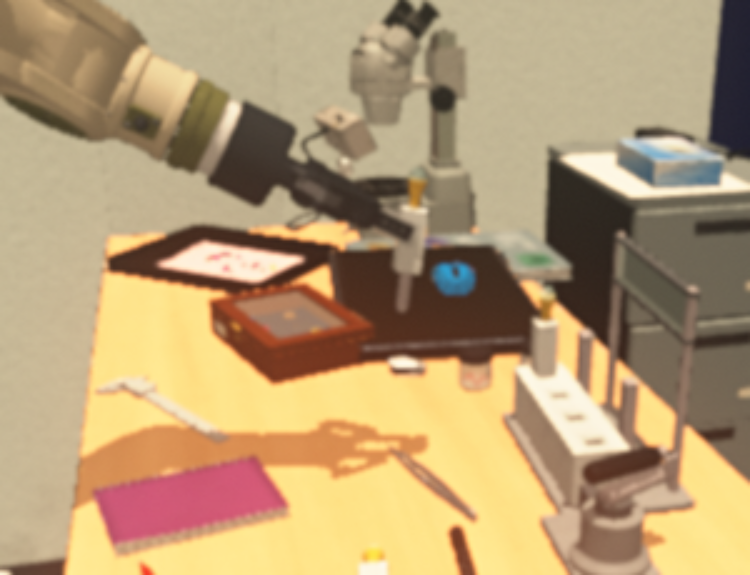

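The force was a momentary jerk: joint 3 ran close to its limit at −1.03 while joint 4 was moving fast. Nothing is touching and the stick is still held upright. I'll continue more gently.

```bash
python3 -m jog '[0.1,0,0,0,0,0,-1, 0.2,0,0,0,0,0,-1]'
python3 - <<'E'
from h import *
P,R=placeT(np.array([.0052,0,-.0003]),2,.025); rows(P,R); print(env.get_state()["joint_pos"])
E
```

```text
clock: 14.17
tcp_pos: [0.5407, 0.2497, 0.2261]
orientation: [0.506, -0.009, 0.861, -0.052]
wrist_force: [-0.3, 0.4, -0.3]
finger_gap: 0.0204
grip_force: 59.9
 shift [ 0.496 -0.06  -0.352] turn [ 0.03  -0.051  0.002] rows>=2.9
[ 0.57059753 -0.03194844 -0.98025124 -0.33922761 -0.5696726   0.24607162]
```

```bash
python3 -m jog '[0.15,-0.03,0,0.015,-0.025,0,-1, 0.3,-0.06,-0.1,0.03,-0.05,0,-1, 0.4,-0.06,-0.2,0.03,-0.051,0,-1, 0.49,-0.06,-0.3,0.03,-0.051,0,-1, 0.496,-0.06,-0.352,0.03,-0.051,0,-1, 0.496,-0.06,-0.352,0.03,-0.051,0,-1, 0.496,-0.06,-0.352,0.03,-0.051,0,-1]'
python3 - <<'E'
from h import *
o=np.array([.0052,0,-.0003])
P,R=placeT(o,2,.025); rows(P,R); print(env.get_state()["joint_pos"])
ims=[]
for n in("side","top"):
    p,d=eyes.read_camera(n)
    q=pocket(2)+[0,0,.02]; u,v=map(int,proj(n,q)); print(n,u,v, "pred foot",np.subtract(proj(n,pocket(2)+[0,0,.025]),(u-32,v-50))*6,"pocket",np.subtract(proj(n,pocket(2)),(u-32,v-50))*6,"stone",np.subtract(proj(n,pocket(2)+[0,0,.151]),(u-32,v-50))*6)
    ims.append(cv2.resize(p[v-50:v+40,u-32:u+32],None,fx=6,fy=6,interpolation=cv2.INTER_CUBIC)[:,:,::-1])
cv2.imwrite("pics/m6.png",np.hstack(ims))
E
```

```text
clock: 14.75
tcp_pos: [0.6497, 0.2434, 0.1578]
orientation: [0.569, 0.022, 0.822, -0.016]
wrist_force: [1.0, 0.2, -2.2]
finger_gap: 0.0205
grip_force: 59.8
 shift [-0.049 -0.028 -0.01 ] turn [ 0.    -0.003  0.005] rows>=0.3
[ 0.43329371  0.38519242 -1.02714534 -1.01088291 -0.45481568  0.18327636]
side 343 190 pred foot [196.51638864 292.26326188] pocket [193.77323166 350.10757763] stone [211.22077011 -17.80462396]
top 299 164 pred foot [195.54957893 297.09751589] pocket [198.48754533 314.95327301] stone [177.8268869  189.38624878]
```

View pics/m6.png

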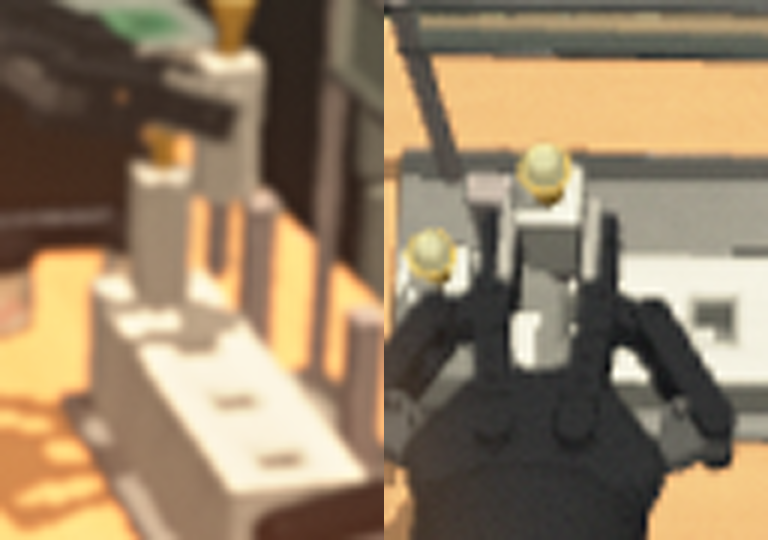

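The foot appears at side crop (218,272), right of the prediction, which matches the measured tool error of about 10 mm in x. I'll correct it, then go down.

```bash
python3 -m jog '[-0.03,-0.02,0,0,-0.003,0.005,-1, -0.049,-0.028,-0.01,0,-0.003,0.005,-1, -0.049,-0.028,-0.01,0,-0.003,0.005,-1, -0.049,-0.028,-0.01,0,-0.003,0.005,-1]'
python3 - <<'E'
from h import *
o=np.array([.0052,0,-.0003])
P,R=placeT(o,2,.025); rows(P,R); print(env.get_state()["joint_pos"])
E
```

```text
clock: 15.18
tcp_pos: [0.6506, 0.2465, 0.1628]
orientation: [0.572, 0.018, 0.82, -0.013]
wrist_force: [0.2, 0.5, -0.9]
finger_gap: 0.0205
grip_force: 59.8
 shift [-0.054 -0.044 -0.035] turn [-0.    -0.001  0.001] rows>=0.4
[ 0.43358181  0.37895965 -1.02662728 -1.01327948 -0.44661456  0.17678561]
```

Joint 3 is at its limit here, so straight-ahead at this tilt is out of reach for pocket 2. I'll yaw the tool to about −25°, which puts the wrist farther out, and use pocket 3.

```bash
cat >> h.py <<'E'
def placeH(o,i,h,yaw,tilt=TILT,d=(0,0)):
    R=toolR(Z,-hd(yaw),tilt); C=pocket(i)+[d[0],d[1],.064+h]; return C-R.apply(o),R
E
python3 - <<'E'
from h import *
P,R=placeH(np.array([.0052,0,-.0003]),3,.03,-25); rows(P,R)
E
```

```text
shift [-0.065 -0.298 -0.01 ] turn [-0.    -0.001 -0.125] rows>=3.1
```

```bash
python3 -m jog '[0,0,0,0,0,-0.03,-1, 0,-0.05,0,0,0,-0.06,-1, -0.02,-0.1,0,0,0,-0.1,-1, -0.04,-0.2,0,0,0,-0.125,-1, -0.065,-0.3,-0.01,0,0,-0.125,-1, -0.065,-0.3,-0.01,0,0,-0.125,-1, -0.065,-0.3,-0.01,0,0,-0.125,-1]'
python3 - <<'E'
from h import *
o=np.array([.0052,0,-.0003])
P,R=placeH(o,3,.025,-25); rows(P,R); print(env.get_state()["joint_pos"])
E
```

```text
clock: 15.77
tcp_pos: [0.6372, 0.1858, 0.1594]
orientation: [0.558, 0.178, 0.801, -0.124]
wrist_force: [0.6, 0.6, -0.8]
finger_gap: 0.0204
grip_force: 59.8
 shift [ 0.002  0.006 -0.018] turn [-0.    -0.002  0.   ] rows>=0.1
[ 0.50959157  0.38021596 -0.89761695 -0.71336496 -0.86597926  0.44835103]
```

```bash
python3 -m jog '[0.002,0.006,-0.08,0,0,0,-1, 0.002,0.006,-0.12,0,0,0,-1, 0.002,0.006,-0.16,0,0,0,-1, 0.002,0.006,-0.19,0,0,0,-1, 0.002,0.006,-0.2,0,0,0,-1, 0.002,0.006,-0.2,0,0,0,-1]'
python3 - <<'E'
from h import *
o=np.array([.0052,0,-.0003])
P,R=placeH(o,3,-.036,-25); rows(P,R); print(env.get_state()["joint_pos"])
E
```

```text
clock: 16.27
tcp_pos: [0.6378, 0.1872, 0.1184]
orientation: [0.558, 0.178, 0.801, -0.125]
wrist_force: [0.1, 0.4, -1.1]
finger_gap: 0.0204
grip_force: 59.8
 shift [-0.001 -0.001 -0.118] turn [-0.    -0.002  0.   ] rows>=0.6
[ 0.51166035  0.48384937 -0.91616327 -0.83320554 -0.86772185  0.44963656]
```

```bash
python3 -m jog '[0,0,-0.05,0,0,0,-1, 0,0,-0.09,0,0,0,-1, 0,0,-0.11,0,0,0,-1, 0,0,-0.12,0,0,0,-1, 0,0,-0.127,0,0,0,-1, 0,0,-0.132,0,0,0,-1, 0,0,-0.132,0,0,0,-1]'
```

```text
clock: 16.85
tcp_pos: [0.6389, 0.1871, 0.0964]
orientation: [0.56, 0.18, 0.799, -0.124]
wrist_force: [-5.2, 0.1, 10.9]
finger_gap: 0.0201
grip_force: 61.0
```

```bash
python3 -m jog '[0,0,0.008,0,0,0,-0.2, 0,0,0.01,0,0,0,-0.2, 0,0,0.01,0,0,0,-0.2, 0,0,0.01,0,0,0,-0.2, -0.1,0.047,0.05,0,0,0,-0.2, -0.2,0.094,0.09,0,0,0,-0.2, -0.3,0.14,0.2,0,0,0,-0.2, -0.4,0.18,0.35,0,0,0,-0.2, -0.45,0.2,0.5,0,0,0,-0.2, -0.5,0.2,0.6,0,0,0,0, -0.5,0.2,0.6,0,0,0,0]'
python3 - <<'E'
from h import *
print(env.get_state()["joint_pos"])
ims=[]
for n in("side","top"):
    p,d=eyes.read_camera(n); np.savez(f"pics/{n}7.npz",p=p,d=d)
    u,v=map(int,proj(n,RACK)); 
    f=lambda X:np.subtract(proj(n,X),(u-50,v-60))*4+[400*(n=="top"),0]
    print(n,"shoulder",f(pocket(3)),"stonetop",f(pocket(3)+[0,0,.090]))
    ims.append(cv2.resize(p[v-60:v+75,u-50:u+50],None,fx=4,fy=4,interpolation=cv2.INTER_CUBIC)[:,:,::-1])
    if n=="top":
        for q in [(290,250,350,275),(358,248,418,275)]:
            try: print(*sticks2(p,[q]))
            except Exception as e: print(e)
cv2.imwrite("pics/m7.png",np.hstack(ims))
E
```

```text
clock: 17.77
tcp_pos: [0.5381, 0.229, 0.2182]
orientation: [0.56, 0.179, 0.8, -0.122]
wrist_force: [0.3, 0.5, -0.8]
finger_gap: 0.0426
grip_force: 0.0
[ 0.70914982  0.16835259 -0.89274718 -0.33919468 -1.02508827  0.65123571]
side shoulder [216.02841268 260.68454943] stonetop [224.15172191 112.6725225 ]
top shoulder [645.88200285 243.18516299] stonetop [647.57732479 197.10650236]
max() iterable argument is empty
(array([0.41806987, 0.03454156, 0.021     ]), np.float64(79.87824078912854), np.float64(0.040887488424644985), array([389.49019608, 259.93137255]), (23.193105697631836, 8.7681245803833), 204.0)
```

View pics/m7.png

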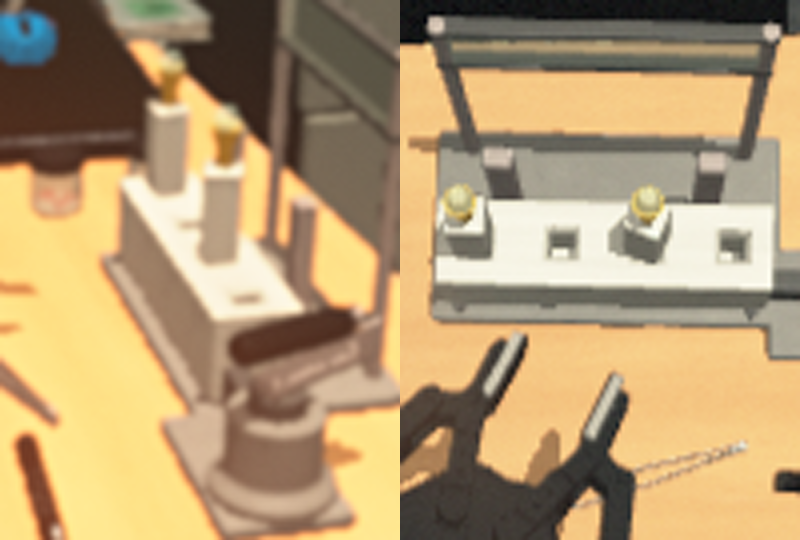

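Stick B is home in pocket 3, at the predicted shoulder and stone pixels, and C hasn't moved. From the poses logged so far I can fit the arm's geometry and choose a lean and yaw for C that stay clear of joint 3's limit.

```bash
cat > kin.py <<'E'
import numpy as np
from scipy.optimize import least_squares
from scipy.spatial.transform import Rotation as Ro
D=np.array([[1.19442,.31401,.04499,1.30358,0,1.43119,.13471,.55849,.23040],
[.3715,.30166,-.32527,.94005,.34846,1.58,.41819,.35879,.11042],
[.79885,-.04696,-1.02100,-.29568,-.71796,.48266,.45885,.30293,.21357],
[.52023,.40880,-.98660,-.98364,-.52390,.21669,.6416,.2867,.1551],
[.33105,.25013,-.41399,.94713,-.08967,-1.09785,.4247,.2021,.0878],
[.57060,-.03195,-.98025,-.33923,-.56967,.24607,.5407,.2497,.2261],
[.43358,.37896,-1.02663,-1.01328,-.44661,.17679,.6506,.2465,.1628],
[.50959,.38022,-.89762,-.71336,-.86598,.44835,.6372,.1858,.1594],
[.51166,.48385,-.91616,-.83321,-.86772,.44964,.6378,.1872,.1184],
[.70915,.16835,-.89275,-.33919,-1.02509,.65124,.5381,.2290,.2182]])
def fk(k,q):
    a,z0,l1,l2,e,L=k; p=q[1]-q[2]
    r=a+l1*np.sin(q[1])+l2*np.cos(p)+e*np.sin(p); z=z0+l1*np.cos(q[1])-l2*np.sin(p)+e*np.cos(p)
    R=Ro.from_euler('ZYZ',[q[0],p+q[3],q[4]]).as_matrix(); d=R[:,0]
    return np.array([r*np.cos(q[0]),r*np.sin(q[0]),z])+L*d,d
s=least_squares(lambda k:np.ravel([fk(k,q)[0]-q[6:] for q in D]),[0,.3,.35,.35,0,.3],loss='soft_l1',f_scale=.003)
K=s.x
LO=np.array([-2.76,-.86,-1.03,-2.2,-1.47]);HI=np.array([2.76,1.69,1.26,2.34,1.5])
def ik(P,d):
    f=lambda q:np.r_[(fk(K,q)[0]-P)*10,fk(K,q)[1]-d]
    b=min((least_squares(f,q0,bounds=(LO-.5,HI+.5)) for q0 in([.4,.4,-.8,-.7,-.5],[.3,.3,-.3,.9,0],[.4,.4,-.8,-.7,.5])),key=lambda s:s.cost)
    return b.x,b.cost
if __name__=="__main__":
    np.set_printoptions(precision=3,suppress=True)
    print(K,np.abs(np.reshape(s.fun,(-1,3))).max(1))
E
python3 - <<'E'
from kin import *; from h import *
np.set_printoptions(precision=3,suppress=True)
print(K,[round(float(np.linalg.norm(fk(K,q)[0]-q[6:])),4) for q in D])
for i in(2,4):
  for t in(20,30,40,45):
    for y in(-2.3,-15,-25,20):
      o=np.array([.005,0,0])
      for h in(.03,-.036):
        P,R=placeH(o,i,h,y,t); q,c=ik(P,R.as_matrix()[:,2]); 
        print(i,t,y,h,q,"%.1e"%c, "BAD" if (q<LO+.03).any() or (q>HI-.03).any() or c>1e-5 else "")
E
```

```text
[0.289 0.063 0.319 0.153 0.085 0.196] [0.0829, 0.1325, 0.0142, 0.033, 0.1147, 0.0323, 0.0386, 0.0126, 0.0242, 0.0135]
2 20 -2.3 0.03 [ 0.494  0.369 -1.006 -0.975 -0.499] 5.1e-30 BAD
2 20 -2.3 -0.036 [ 0.494  0.588 -1.194 -1.381 -0.499] 7.0e-32 BAD
2 20 -15 0.03 [ 0.553  0.427 -0.886 -0.825 -0.753] 1.0e-30 
2 20 -15 -0.036 [ 0.553  0.621 -1.06  -1.193 -0.753] 1.7e-28 BAD
2 20 -25 0.03 [ 0.588  0.487 -0.759 -0.635 -0.932] 1.0e-28 
2 20 -25 -0.036 [ 0.588  0.66  -0.923 -0.972 -0.932] 1.4e-27 
2 20 20 0.03 [ 0.36   0.325 -1.093 -1.069 -0.01 ] 2.6e-24 BAD
2 20 20 -0.036 [ 0.36   0.567 -1.294 -1.512 -0.01 ] 9.5e-31 BAD
2 30 -2.3 0.03 [ 0.479  0.329 -0.837 -0.58  -0.444] 5.6e-31 
2 30 -2.3 -0.036 [ 0.479  0.501 -1.049 -0.963 -0.444] 2.2e-26 BAD
2 30 -15 0.03 [ 0.533  0.389 -0.731 -0.43  -0.666] 3.8e-30 
2 30 -15 -0.036 [ 0.533  0.543 -0.934 -0.788 -0.666] 6.2e-27 
2 30 -25 0.03 [ 0.565  0.449 -0.616 -0.246 -0.818] 3.0e-30 
2 30 -25 -0.036 [ 0.565  0.589 -0.813 -0.582 -0.818] 3.2e-31 
2 30 20 0.03 [ 0.359  0.285 -0.913 -0.674 -0.009] 2.6e-30 
2 30 20 -0.036 [ 0.359  0.47  -1.134 -1.081 -0.00
[... 2296 characters left out ...]
 -0.11  -0.592] 7.7e-29 
4 40 -25 -0.036 [ 0.38   0.44  -0.927 -0.48  -0.592] 5.1e-32 
4 40 20 0.03 [ 0.175  0.204 -0.845 -0.343  0.133] 1.2e-22 
4 40 20 -0.036 [ 0.175  0.36  -1.097 -0.751  0.133] 9.6e-32 BAD
4 45 -2.3 0.03 [ 0.28   0.23  -0.728 -0.146 -0.224] 8.8e-26 
4 45 -2.3 -0.036 [ 0.28   0.361 -0.983 -0.533 -0.224] 1.1e-30 
4 45 -15 0.03 [ 0.331  0.268 -0.671 -0.06  -0.406] 2.0e-31 
4 45 -15 -0.036 [ 0.331  0.392 -0.921 -0.435 -0.406] 4.9e-22 
4 45 -25 0.03 [ 0.364  0.311 -0.602  0.049 -0.532] 6.3e-28 
4 45 -25 -0.036 [ 0.364  0.428 -0.848 -0.314 -0.532] 3.0e-30 
4 45 20 0.03 [ 0.179  0.218 -0.744 -0.17   0.12 ] 1.2e-30 
4 45 20 -0.036 [ 0.179  0.352 -1.001 -0.56   0.12 ] 1.9e-26 BAD
```

```bash
python3 - <<'E'
s=open('kin.py').read(); a=s.index("def fk"); b=s.index("LO=")
s=s[:a]+'''def basis(q):
    p=q[1]-q[2]; t=p+q[3]; e=np.array([np.cos(q[0]),np.sin(q[0]),0]); z=np.array([0,0,1.])
    f=lambda x:np.c_[np.sin(x)*e+np.cos(x)*z,np.cos(x)*e-np.sin(x)*z]
    d=Ro.from_euler('ZYZ',[q[0],t,q[4]]).as_matrix()[:,0]
    return np.c_[e,z,f(q[1]),f(p),f(t),d],d
def fk(k,q):
    B,d=basis(q); return B@k,d
A=np.vstack([basis(q)[0] for q in D]); y=D[:,6:].ravel()
K=np.linalg.lstsq(np.vstack([A,.01*np.eye(9)]),np.r_[y,np.zeros(9)],rcond=None)[0]
'''+s[b:s.index("if __name__")]
open('kin.py','w').write(s)
E
cat > try.py <<'E'
from kin import *; from h import *
np.set_printoptions(precision=3,suppress=True)
print(K,[round(float(np.linalg.norm(fk(K,q)[0]-q[6:])),4) for q in D])
for i,t,y in((2,20,-2.3),(2,40,-2.3),(4,30,-2.3),(4,40,-2.3),(4,45,-2.3),(4,40,-12),(4,30,-12)):
      o=np.array([.005,0,0])
      for h in(.03,-.036):
        P,R=placeH(o,i,h,y,t); q,c=ik(P,R.as_matrix()[:,2]); print(i,t,y,h,q,"%.1e"%c)
E
python3 try.py
```

```text
[ 0.024  0.223  0.499  0.027  0.035  0.369 -0.001  0.204  0.197] [0.0803, 0.1152, 0.0123, 0.0309, 0.0717, 0.026, 0.0385, 0.0092, 0.0094, 0.0251]
2 20 -2.3 0.03 [ 0.495  0.406 -1.034 -1.04  -0.5  ] 4.9e-31
2 20 -2.3 -0.036 [ 0.495  0.618 -1.064 -1.282 -0.5  ] 1.8e-31
2 40 -2.3 0.03 [ 0.461  0.208 -0.728 -0.173 -0.377] 7.4e-29
2 40 -2.3 -0.036 [ 0.461  0.34  -0.804 -0.38  -0.377] 2.0e-26
4 30 -2.3 0.03 [ 0.301  0.22  -1.015 -0.685 -0.294] 1.9e-29
4 30 -2.3 -0.036 [ 0.301  0.423 -1.078 -0.951 -0.294] 1.1e-23
4 40 -2.3 0.03 [ 0.288  0.146 -0.845 -0.265 -0.249] 1.4e-29
4 40 -2.3 -0.036 [ 0.288  0.297 -0.925 -0.497 -0.249] 1.1e-24
4 45 -2.3 0.03 [ 0.28   0.138 -0.754 -0.08  -0.225] 7.8e-31
4 45 -2.3 -0.036 [ 0.28   0.268 -0.84  -0.296 -0.225] 1.7e-30
4 40 -12 0.03 [ 0.332  0.16  -0.794 -0.178 -0.406] 3.7e-30
4 40 -12 -0.036 [ 0.332  0.3   -0.874 -0.399 -0.406] 3.3e-31
4 30 -12 0.03 [ 0.353  0.221 -0.961 -0.584 -0.48 ] 7.7e-31
4 30 -12 -0.036 [ 0.353  0.408 -1.025 -0.834 -0.48 ] 9.3e-30
```

```bash
sed -i 's/return np.c_\[e,z,f(q\[1\]),f(p),f(t),d\],d/return np.c_[e,np.cross(z,e),z,f(q[1]),f(p),f(t),d],d/; s/np.eye(9)/np.eye(10)/; s/np.zeros(9)/np.zeros(10)/; s/\.01\*np/.003*np/' kin.py; python3 try.py
```

```text
[ 0.     0.08   0.233  0.518  0.     0.056  0.409 -0.     0.14   0.3  ] [0.0, 0.0, 0.0, 0.0, 0.0, 0.0, 0.0, 0.0, 0.0, 0.0]
2 20 -2.3 0.03 [ 0.424  0.376 -1.066 -1.056 -0.434] 2.3e-29
2 20 -2.3 -0.036 [ 0.424  0.592 -1.092 -1.297 -0.434] 1.2e-27
2 40 -2.3 0.03 [ 0.373  0.16  -0.778 -0.196 -0.313] 3.0e-26
2 40 -2.3 -0.036 [ 0.373  0.288 -0.85  -0.397 -0.313] 6.9e-23
4 30 -2.3 0.03 [ 0.176  0.154 -1.057 -0.677 -0.187] 7.2e-30
4 30 -2.3 -0.036 [ 0.176  0.359 -1.118 -0.944 -0.187] 1.3e-30
4 40 -2.3 0.03 [ 0.16   0.079 -0.889 -0.26  -0.153] 3.2e-30
4 40 -2.3 -0.036 [ 0.16   0.226 -0.967 -0.486 -0.153] 9.8e-27
4 45 -2.3 0.03 [ 0.152  0.074 -0.799 -0.079 -0.136] 2.7e-30
4 45 -2.3 -0.036 [ 0.152  0.199 -0.882 -0.287 -0.136] 2.1e-28
4 40 -12 0.03 [ 0.244  0.111 -0.836 -0.196 -0.342] 3.0e-26
4 40 -12 -0.036 [ 0.244  0.248 -0.912 -0.409 -0.342] 7.7e-21
4 30 -12 0.03 [ 0.276  0.179 -0.994 -0.595 -0.416] 2.1e-30
4 30 -12 -0.036 [ 0.276  0.365 -1.054 -0.84  -0.416] 9.7e-27
```

The fit is exact now (the base has an 80 mm lateral offset), so I can check the full path for stick C in advance: lean 45°, pocket 4.

```bash
cat > path.py <<'E'
from kin import *; from h import *
from scipy.spatial.transform import Slerp
np.set_printoptions(precision=3,suppress=True)
def path(a,b,n=7,lab=""):
    S=Slerp([0,1],Ro.concatenate([a[1],b[1]])); m=[9]*5; out=[]
    for t in np.linspace(0,1,n):
        P=np.asarray(a[0])*(1-t)+np.asarray(b[0])*t; q,c=ik(P,S(t).as_matrix()[:,2]); m=np.minimum(m,np.minimum(q-LO,HI-q)); out.append((q,c))
    print(lab,"margins",m,"cost %.1e"%max(c for _,c in out)); return b
E
python3 - <<'E'
from path import *
T=45; S=np.array([.4182,.0346,.011]); u=hd(79.8)
now=cur(); pk=(S+.003*u+[0,0,.000],toolR(u,Z,T)); ab=(pk[0]+[0,0.02,.09],pk[1])
o=grasp(S,u,pk[0],T); pl=placeH(o,4,.03,SY,T); pl2=placeH(o,4,-.036,SY,T)
yw=(np.array([.5,.12,.20]),toolR(SX,Z,T)); vt=(np.array([.48,.14,.2]),toolR(u,Z,0));w2=(np.array([.57,.13,.22]),pl[1])
path(now,ab,lab="direct now->above");path(ab,pk,lab="down");path(ab,w2,lab="above->w2 direct");path(w2,pl,lab="w2->pl");path(pl,pl2,lab="insert")
path(now,vt);path(vt,ab)
w=rows(*ab,now,"to above"); w=rows(*pk,w,"down"); w=rows(*w2,ab,"lift direct"); 
print(ik(*[ab[0],ab[1].as_matrix()[:,2]]))
E
```

```text
direct now->above margins [2.053 0.843 0.134 1.059 0.446] cost 1.8e-21
down margins [2.383 1.076 0.669 1.059 0.809] cost 2.4e-26
above->w2 direct margins [2.383 0.711 0.204 1.059 0.825] cost 9.3e-26
w2->pl margins [2.601 0.711 0.204 2.119 1.329] cost 8.8e-26
insert margins [2.606 0.929 0.14  1.909 1.333] cost 9.1e-28
 margins [2.053 0.671 0.06  1.155 0.446] cost 2.7e-23
 margins [2.383 1.041 0.772 1.059 0.825] cost 3.3e-22
to above shift [-0.597 -0.852 -0.566] turn [-0.323  0.623  0.356] rows>=19.8
down shift [ 0.   -0.1  -0.45] turn [0. 0. 0.] rows>=2.2
lift direct shift [0.756 0.362 0.595] turn [ 0.336 -0.418 -0.352] rows>=16.1
(array([ 0.377,  0.516, -0.258,  1.281, -0.645]), np.float64(2.95672693959415e-27))
```

```bash
python3 -m jog '[-0.1,-0.1,0,-0.323,0.623,0.356,0, -0.1,-0.2,0,-0.323,0.623,0.356,0, -0.2,-0.3,0,-0.323,0.623,0.356,0, -0.2,-0.4,0,-0.323,0.623,0.356,0, -0.3,-0.5,0,-0.323,0.623,0.356,0, -0.4,-0.6,0,-0.323,0.623,0.356,0, -0.5,-0.7,0,-0.323,0.623,0.356,0, -0.6,-0.85,0,-0.323,0.623,0.356,0, -0.6,-0.85,0,-0.323,0.623,0.356,0, -0.6,-0.85,0,-0.323,0.623,0.356,0, -0.6,-0.85,0,-0.323,0.623,0.356,0, -0.6,-0.85,0,-0.323,0.623,0.356,0]'
python3 - <<'E'
from path import *
T=45; S=np.array([.4182,.0346,.011]); u=hd(79.8)
now=cur(); pk=(S+.003*u,toolR(u,Z,T)); ab=(pk[0]+[0,0.02,.09],pk[1])
path(now,ab);rows(*ab,now,"to above"); print(env.get_state()["joint_pos"])
p,d=eyes.read_camera("top")
try: print(*sticks2(p,[(358,248,418,275)]))
except Exception as e: print(e)
E
```

```text
clock: 18.87
tcp_pos: [0.4182, 0.0563, 0.2119]
orientation: [0.061, -0.341, 0.907, -0.239]
wrist_force: [0.2, 0.3, -0.2]
finger_gap: 0.0429
grip_force: 0.0
 margins [2.383 0.771 0.471 1.059 0.825] cost 2.4e-20
to above shift [ 0.003  0.006 -0.555] turn [-0.126  0.243  0.139] rows>=7.7
[ 0.265 -0.089 -0.559  0.918 -0.467 -0.498]
max() iterable argument is empty
```

```bash
python3 -m jog '[0,0,-0.1,-0.126,0.243,0.139,0, 0,0,-0.2,-0.126,0.243,0.139,0, 0,0,-0.3,-0.126,0.243,0.139,0, 0,0,-0.4,-0.126,0.243,0.139,0, 0,0,-0.5,-0.126,0.243,0.139,0, 0,0,-0.55,-0.126,0.243,0.139,0, 0,0,-0.555,-0.126,0.243,0.139,0, 0,0,-0.555,-0.126,0.243,0.139,0, 0,0,-0.555,-0.126,0.243,0.139,0, 0,0,-0.555,-0.126,0.243,0.139,0]'
python3 - <<'E'
from path import *
T=45; S=np.array([.4182,.0346,.011]); u=hd(79.8)
now=cur(); pk=(S+.003*u,toolR(u,Z,T))
rows(*pk,now,"down"); print(env.get_state()["joint_pos"])
for n,b in(("side",(210,200,330,310)),("top",(340,220,430,290))):
    p,d=eyes.read_camera(n); cv2.imwrite(f"pics/{n}8.png",p[:,:,::-1])
    if n=="side":
        f=p[b[1]:b[3],b[0]:b[2]]; cv2.imwrite("pics/s8.png",cv2.resize(f,None,fx=5,fy=5,interpolation=cv2.INTER_CUBIC)[:,:,::-1])
        print([np.subtract(proj(n,S+k*u),b[:2])*5 for k in(-.064,0,.062)])
E
```

```text
clock: 19.75
tcp_pos: [0.4175, 0.0571, 0.0996]
orientation: [-0.291, -0.591, 0.711, -0.246]
wrist_force: [0.3, 0.3, -0.1]
finger_gap: 0.0428
grip_force: 0.0
down shift [ 0.006 -0.098 -0.443] turn [-0.001  0.002  0.001] rows>=2.2
[ 0.376  0.513 -0.265  1.273 -0.643 -0.849]
[array([298.533, 499.213]), array([296.313, 391.722]), array([294.454, 301.713])]
```

View pics/s8.png

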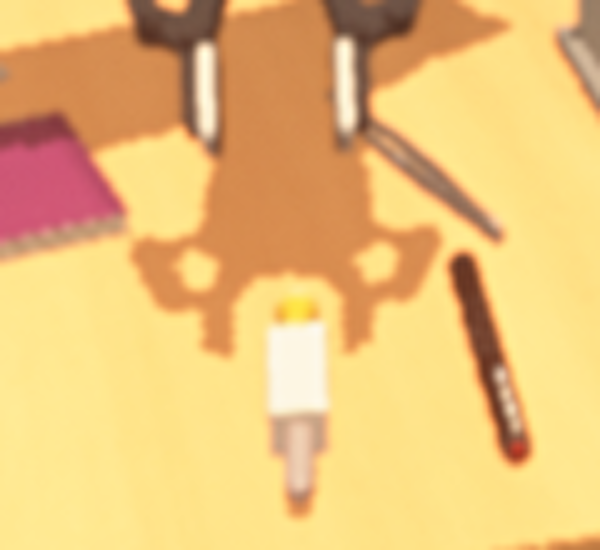

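Stick C is where predicted (foot at crop 298,500), centred between the fingers. Going down to grip.

```bash
python3 -m jog '[0.006,-0.05,-0.15,0,0.002,0,0, 0.006,-0.098,-0.3,0,0.002,0,0, 0.006,-0.098,-0.38,0,0.002,0,0, 0.006,-0.098,-0.42,0,0.002,0,0, 0.006,-0.098,-0.443,0,0.002,0,0, 0.006,-0.098,-0.443,0,0.002,0,0, 0.006,-0.098,-0.443,0,0.002,0,-0.3]'
python3 -m jog '[0,0,0,0,0,0,-0.4, 0,0,0,0,0,0,-1, 0,0,0,0,0,0,-1, 0,0,0,0,0,0,-1, 0,0,0,0,0,0,-1, 0,0,0,0,0,0,-1]' 60
python3 - <<'E'
from path import *
T=45; S=np.array([.4182,.0346,.011]); u=hd(79.8)
now=cur(); o=grasp(S,u,now[0],T); print(now[0],o,(toolR(u,Z,T).inv()*now[1]).as_rotvec(degrees=True))
up=(now[0]+[0,0,.1],now[1]); w2=(np.array([.57,.13,.22]),toolR(Z,-SX,T))
path(now,up);path(up,w2); rows(*w2,up)
E
```

```text
clock: 20.43
tcp_pos: [0.4199, 0.0379, 0.0145]
orientation: [-0.292, -0.592, 0.71, -0.245]
wrist_force: [-0.2, 0.1, -0.1]
finger_gap: 0.032
grip_force: 0.0
clock: 20.93
tcp_pos: [0.4202, 0.0381, 0.0147]
orientation: [-0.292, -0.593, 0.71, -0.245]
wrist_force: [0.4, 3.5, 6.4]
finger_gap: 0.0206
grip_force: 59.3
[0.42  0.038 0.015] [0.    0.    0.005] [ 0.051 -0.185  0.075]
 margins [2.42  1.082 0.673 1.067 0.81 ] cost 2.1e-26
 margins [2.42  0.711 0.204 1.067 0.81 ] cost 9.5e-26
 shift [0.749 0.459 0.526] turn [ 0.335 -0.417 -0.352] rows>=16.1
```

```bash
python3 -m jog '[0,0,0.1,0,0,0,-1, 0,0,0.25,0,0,0,-1, 0,0,0.4,0,0,0,-1, 0,0,0.5,0,0,0,-1, 0,0,0.5,0,0,0,-1]'
python3 -m jog '[0.1,0.1,0.1,0.335,-0.417,-0.352,-1, 0.2,0.2,0.3,0.335,-0.417,-0.352,-1, 0.4,0.3,0.5,0.335,-0.417,-0.352,-1, 0.5,0.4,0.52,0.335,-0.417,-0.352,-1, 0.6,0.46,0.52,0.335,-0.417,-0.352,-1, 0.7,0.46,0.52,0.335,-0.417,-0.352,-1, 0.75,0.46,0.52,0.335,-0.417,-0.352,-1, 0.75,0.46,0.52,0.335,-0.417,-0.352,-1, 0.75,0.46,0.52,0.335,-0.417,-0.352,-1, 0.75,0.46,0.52,0.335,-0.417,-0.352,-1, 0.75,0.46,0.52,0.335,-0.417,-0.352,-1, 0.75,0.46,0.52,0.335,-0.417,-0.352,-1]'
python3 - <<'E'
from path import *
T=45; now=cur(); w2=(np.array([.57,.13,.22]),toolR(Z,-SX,T)); rows(*w2,now); print(env.get_state()["joint_pos"])
E
```

```text
clock: 21.35
tcp_pos: [0.4213, 0.0384, 0.1173]
orientation: [-0.29, -0.592, 0.71, -0.246]
wrist_force: [0.8, 0.0, -0.4]
finger_gap: 0.0203
grip_force: 58.7
clock: 22.35
tcp_pos: [0.569, 0.1295, 0.2173]
orientation: [0.222, -0.162, 0.958, -0.078]
wrist_force: [-0.8, 0.1, -0.7]
finger_gap: 0.0204
grip_force: 58.9
 shift [0.005 0.003 0.013] turn [ 0.084 -0.106 -0.089] rows>=4.1
[ 0.164  0.005 -0.478  0.634 -0.151 -0.205]
```

```bash
python3 -m jog '[0,0,0,0.084,-0.106,-0.089,-1, 0,0,0,0.084,-0.106,-0.089,-1, 0,0,0,0.084,-0.106,-0.089,-1, 0,0,0,0.084,-0.106,-0.089,-1, 0,0,0,0.084,-0.106,-0.089,-1, 0,0,0,0.084,-0.106,-0.089,-1]'
python3 - <<'E'
from path import *
T=45; now=cur(); o=np.array([0,0,.005]); S=np.array([.4182,.0346,.011])
o=grasp(S,hd(79.8),np.array([.4202,.0381,.0147]),T); print(o)
pl=placeH(o,4,.03,SY,T); path(now,pl); rows(*pl,now)
E
```

```text
clock: 22.85
tcp_pos: [0.5665, 0.1295, 0.2145]
orientation: [0.379, 0.015, 0.925, -0.01]
wrist_force: [0.7, -0.0, -0.1]
finger_gap: 0.0204
grip_force: 59.0
[0.    0.    0.005]
 margins [2.601 0.713 0.197 2.121 1.33 ] cost 3.1e-26
 shift [ 0.318  0.042 -0.274] turn [ 0.002 -0.003 -0.002] rows>=2.0
```

```bash
python3 -m jog '[0.1,0.02,0,0.002,-0.003,-0.002,-1, 0.2,0.042,-0.1,0.002,-0.003,-0.002,-1, 0.3,0.042,-0.2,0.002,-0.003,-0.002,-1, 0.318,0.042,-0.274,0.002,-0.003,-0.002,-1, 0.318,0.042,-0.274,0.002,-0.003,-0.002,-1, 0.318,0.042,-0.274,0.002,-0.003,-0.002,-1]'
python3 - <<'E'
from path import *
o=np.array([.0001,0,.005]); S=np.array([.4182,.0346,.011])
o=grasp(S,hd(79.8),np.array([.4202,.0381,.0147]),45); pl=placeH(o,4,.025,SY,45); rows(*pl)
ims=[]; now=cur(); X0=now[0]+now[1].apply(o)-[0,0,.064]; print(X0-pocket(4))
for n in("side","top"):
    p,d=eyes.read_camera(n)
    q=pocket(4)+[0,0,.02]; u,v=map(int,proj(n,q)); f=lambda X:np.subtract(proj(n,X),(u-32,v-50))*6+[384*(n=="top"),0]
    print(n,"pred foot",f(X0),"pocket",f(pocket(4)),"stone",f(X0+[0,0,.126]))
    ims.append(cv2.resize(p[v-50:v+40,u-32:u+32],None,fx=6,fy=6,interpolation=cv2.INTER_CUBIC)[:,:,::-1])
cv2.imwrite("pics/m9.png",np.hstack(ims))
E
```

```text
clock: 23.35
tcp_pos: [0.6337, 0.1381, 0.1619]
orientation: [0.384, 0.019, 0.923, -0.008]
wrist_force: [0.1, 0.4, -0.3]
finger_gap: 0.02
grip_force: 59.0
 shift [-0.018 -0.001 -0.035] turn [-0.     0.001  0.   ] rows>=0.2
[0.004 0.    0.032]
side pred foot [208.5   271.679] pocket [194.218 353.079] stone [230.397 -66.166]
top pred foot [579.967 286.474] pocket [575.122 318.602] stone [605.892 176.137]
```

View pics/m9.png

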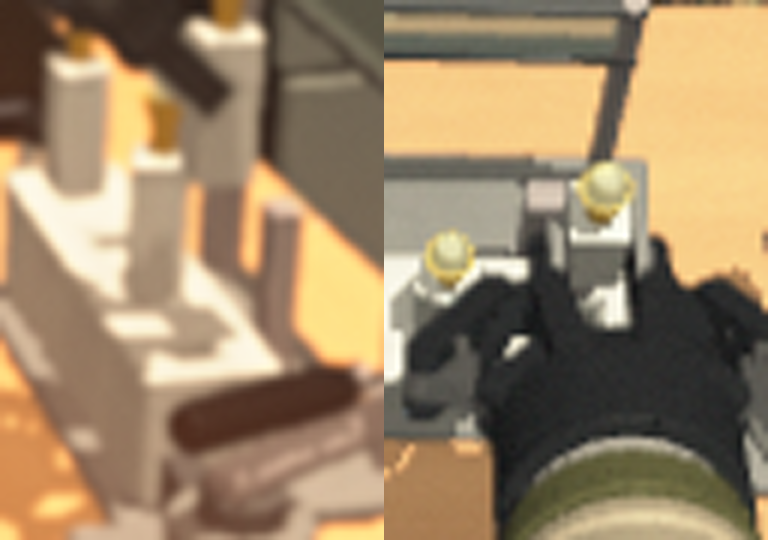

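The stone end matches the prediction. The foot looks about 2–3 mm farther in +x, which the chamfer should take. The left knuckle passes close to stick 3, so I'll check that clearance from the depth picture before going down.

Run:
```python
from path import *
p,d=eyes.read_camera("top"); W=cloud("top",d); g=p.astype(int)
dark=(g.max(2)<90)&(W[...,2]>.1)&(W[...,0]>.5)&(abs(W[...,1]-.14)<.12)
Q=W[dark]; P0=cur()[0]; print(len(Q),Q.min(0),Q.max(0))
for dz in(-.03,-.066):
    V=Q+[-.003,0,dz]; r=np.linalg.norm(V[:,:2]-pocket(3)[:2],axis=1)
    for lo,hi in((.062,.122),(.122,.155)):
        m=(V[:,2]>lo)&(V[:,2]<hi); i=np.argsort(r[m])[:3]; print(dz,lo,m.sum(),np.sort(r[m])[:5],V[m][i]-pocket(3))
```

```text
2066 [0.501 0.02  0.1  ] [0.72  0.259 0.334]
-0.03 0.062 186 [0.048 0.05  0.089 0.089 0.089] [[-0.006 -0.047  0.016]
 [-0.006 -0.05   0.015]
 [ 0.065 -0.061  0.05 ]]
-0.03 0.122 94 [0.027 0.028 0.029 0.029 0.029] [[-0.007 -0.026  0.086]
 [-0.01  -0.026  0.09 ]
 [-0.004 -0.029  0.083]]
-0.066 0.062 116 [0.027 0.028 0.029 0.029 0.029] [[-0.007 -0.026  0.05 ]
 [-0.01  -0.026  0.054]
 [-0.004 -0.029  0.047]]
-0.066 0.122 378 [0.032 0.032 0.033 0.033 0.034] [[-0.031 -0.009  0.082]
 [-0.02  -0.025  0.064]
 [-0.032 -0.01   0.084]]
```

```bash
python3 -m jog '[-0.025,0,-0.05,0,0,0,-1, -0.025,0,-0.1,0,0,0,-1, -0.025,0,-0.15,0,0,0,-1, -0.025,0,-0.19,0,0,0,-1, -0.025,0,-0.22,0,0,0,-1, -0.025,0,-0.22,0,0,0,-1]'
python3 - <<'E'
from path import *
o=grasp(np.array([.4182,.0346,.011]),hd(79.8),np.array([.4202,.0381,.0147]),45); pl=placeH(o,4,-.036,SY,45); rows(*pl)
E
```

```text
clock: 24.0
tcp_pos: [0.6275, 0.1381, 0.1185]
orientation: [0.386, 0.02, 0.922, -0.007]
wrist_force: [0.1, -0.4, -1.7]
finger_gap: 0.0201
grip_force: 59.0
 shift [ 0.013 -0.001 -0.124] turn [-0.001  0.002  0.001] rows>=0.6
```

```bash
python3 -m jog '[0.005,0,-0.04,0,0,0,-1, 0.005,0,-0.07,0,0,0,-1, 0.005,0,-0.1,0,0,0,-1, 0.005,0,-0.115,0,0,0,-1, 0.005,0,-0.123,0,0,0,-1, 0.005,0,-0.13,0,0,0,-1, 0.005,0,-0.137,0,0,0,-1, 0.005,0,-0.137,0,0,0,-1]'
```

```text
clock: 24.67
tcp_pos: [0.6317, 0.1383, 0.0953]
orientation: [0.39, 0.02, 0.921, -0.007]
wrist_force: [-4.6, -0.8, 11.3]
finger_gap: 0.0203
grip_force: 60.3
```

```bash
python3 -m jog '[0,0,0.008,0,0,0,-0.25, 0,0,0.01,0,0,0,-0.25, 0,0,0.01,0,0,0,-0.25, 0,0,0.01,0,0,0,-0.25, -0.08,0,0.09,0,0,0,-0.25, -0.16,0,0.17,0,0,0,-0.25, -0.25,0,0.26,0,0,0,-0.25, -0.35,0,0.36,0,0,0,-0.25, -0.5,0,0.5,0,0,0,-0.25, -0.7,0,0.6,0,0,0,-0.25, -0.9,0,0.7,0,0,0,-0.25, -0.9,0,0.7,0,0,0,-0.25]'
python3 - <<'E'
from path import *
print(env.get_state()["joint_pos"])
ims=[]
for n in("side","top"):
    p,d=eyes.read_camera(n); np.savez(f"pics/{n}10.npz",p=p,d=d)
    u,v=map(int,proj(n,RACK+[0,-.06,.02])); 
    f=lambda X:np.subtract(proj(n,X),(u-50,v-65))*4+[400*(n=="top"),0]
    print(n,[(f(pocket(i)+[0,0,.09])) for i in(1,3,4)])
    ims.append(cv2.resize(p[v-65:v+70,u-50:u+50],None,fx=4,fy=4,interpolation=cv2.INTER_CUBIC)[:,:,::-1])
cv2.imwrite("pics/m10.png",np.hstack(ims))
E
```

```text
clock: 25.67
tcp_pos: [0.4453, 0.1382, 0.2341]
orientation: [0.388, 0.02, 0.922, -0.006]
wrist_force: [0.4, 0.6, -0.6]
finger_gap: 0.0318
grip_force: 0.0
[ 0.267 -0.434 -0.964  0.269 -0.216  0.222]
side [array([130.204,  63.69 ]), array([184.152, 120.673]), array([215.21 , 153.478])]
top [array([353.833, 226.394]), array([543.577, 229.107]), array([638.404, 230.462])]
```

View pics/m10.png

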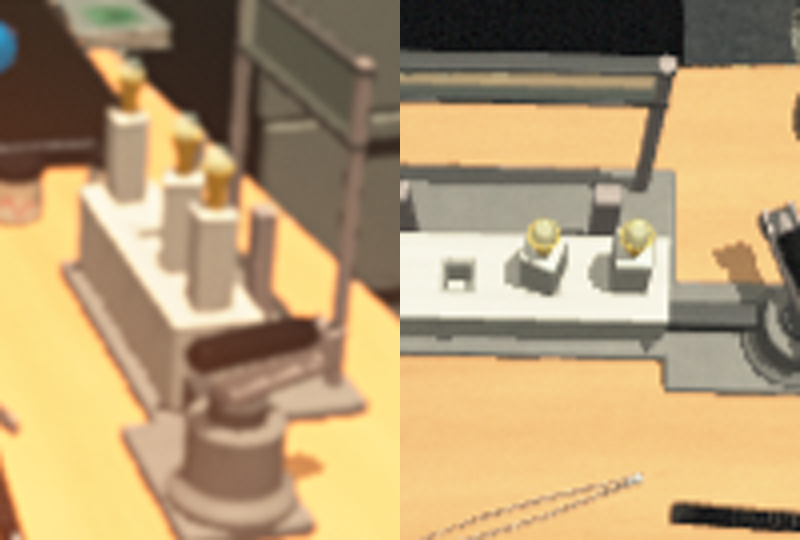

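All three sticks stand home in pockets 1, 3 and 4, with stones at the predicted pixels. Next I'll measure the crank and its grip.

Run:
```python
from path import *
ax=RACK-.180*SYV-.020*SX; ax[2]=.089; print("axis",ax)
for tag in("0","10"):
  z=np.load(f"pics/top{tag}.npz"); p,d=z["p"],z["d"]; g=p.astype(int)
  u,v=map(int,proj("top",ax)); m=np.zeros(d.shape,np.uint8); m[v-32:v+22,u-28:u+28]=1
  k=((g.max(2)<70)&(m>0)).astype(np.uint8); k=cv2.morphologyEx(k,cv2.MORPH_OPEN,np.ones((2,2)))
  n,l,st,c=cv2.connectedComponentsWithStats(k); i=1+np.argmax(st[1:,4]); vv,uu=np.nonzero(l==i)
  r=cv2.minAreaRect(np.c_[uu,vv].astype(np.float32)); b=cv2.boxPoints(r)
  e=[b[1]-b[0],b[2]-b[1]]; e=max(e,key=np.linalg.norm); c0=np.array(r[0])
  A=ray("top",*(c0-e/2),.092);B=ray("top",*(c0+e/2),.092); 
  if A[0]>B[0]:A,B=B,A
  D=B-A;print(tag,st[i,4],r,"end",A,"root",B,np.linalg.norm(D),"yaw",np.degrees(np.arctan2(D[1],D[0])))
  a=D/np.linalg.norm(D); w=(ax-A)[:2]; print(" axis along",w@a[:2],"lateral",a[0]*w[1]-a[1]*w[0])
  W=cloud("top",d); print(np.median(W[vv,uu],0))
```

```text
axis [0.61  0.034 0.089]
0 257 ((387.8000793457031, 172.60003662109375), (32.199378967285156, 12.521980285644531), 63.43495178222656) end [0.576 0.025 0.092] root [0.644 0.054 0.092] 0.0733916000258953 yaw 22.707243116671687
 axis along 0.03378163599743637 lateral -0.004999220799235074
[0.607 0.037 0.102]
10 248 ((387.5618591308594, 172.63917541503906), (32.28800964355469, 13.097966194152832), 66.03751373291016) end [0.576 0.027 0.092] root [0.645 0.053 0.092] 0.07375277710308098 yaw 20.09329622193286
 axis along 0.034070564884501935 lateral -0.005650394027770137
[0.606 0.036 0.101]
```

Run:
```python
from path import *
z=np.load("pics/side10.npz"); p=z["p"]; g=p.astype(int)
u,v=map(int,proj("side",[.61,.034,.089])); print(u,v)
m=np.zeros(p.shape[:2],bool); m[v-25:v+25,u-30:u+30]=1
k=((g.max(2)<75)&m).astype(np.uint8); n,l,st,c=cv2.connectedComponentsWithStats(k); i=1+np.argmax(st[1:,4]); vv,uu=np.nonzero(l==i); print(st[i])
r=cv2.minAreaRect(np.c_[uu,vv].astype(np.float32)); print(r); b=cv2.boxPoints(r); e=max([b[1]-b[0],b[2]-b[1]],key=np.linalg.norm); c0=np.array(r[0])
for q in(c0-e/2,c0+e/2): print(ray("side",*q,.089))
def tri(a,b):
    M=[];y=[]
    for n,q in(("side",a),("top",b)):
        c=C[n]; o=-c["R"].T@c["t"]; d=c["R"].T@np.array([(q[0]-c["cx"])/c["fx"],(q[1]-c["cy"])/c["fy"],1]); d/=np.linalg.norm(d); Pm=np.eye(3)-np.outer(d,d); M.append(Pm);y.append(Pm@o)
    return np.linalg.lstsq(np.vstack(M),np.hstack(y),rcond=None)
print("tri mid",tri(c0,(387.6,172.6)))
```

```text
366 229
[381 221   2   1   2]
((381.5, 221.0), (1.0, 0.0), 180.0)
[0.653 0.059 0.089]
[0.651 0.059 0.089]
tri mid (array([0.624, 0.036, 0.1  ]), array([0.001]), np.int32(3), array([1.414, 1.176, 0.786]))
```

Run:
```python
from path import *
z=np.load("pics/side10.npz"); p=z["p"]; g=p.astype(int)
u,v=366,229
m=np.zeros(p.shape[:2],bool); m[v-25:v+15,u-28:u+28]=1
for t in(80,90,100):
  k=((g.mean(2)<t)&m).astype(np.uint8); n,l,st,c=cv2.connectedComponentsWithStats(k); i=1+np.argmax(st[1:,4]); vv,uu=np.nonzero(l==i)
  r=cv2.minAreaRect(np.c_[uu,vv].astype(np.float32)); b=cv2.boxPoints(r); e=max([b[1]-b[0],b[2]-b[1]],key=np.linalg.norm); c0=np.array(r[0]); print(t,st[i],r)
  E=[ray("side",*q,.089) for q in(c0-e/2,c0+e/2)]; D=E[1]-E[0]; print(*E,np.linalg.norm(D),np.degrees(np.arctan2(D[1],D[0])),"mid",(E[0]+E[1])/2)
print("top mid",ray("top",387.65,172.62,.089))
```

```text
80 [353 220  33  13 248] ((368.9058532714844, 225.57644653320312), (8.026427268981934, 32.539573669433594), 77.47119140625)
[0.585 0.042 0.089] [0.657 0.053 0.089] 0.07285830408625842 8.985702913705303 mid [0.621 0.047 0.089]
90 [353 219  33  14 264] ((368.76470947265625, 225.55885314941406), (8.731282234191895, 32.7423095703125), 75.96376037597656)
[0.584 0.04  0.089] [0.657 0.055 0.089] 0.07490181728543319 11.386394671714084 mid [0.62  0.048 0.089]
100 [353 219  33  15 282] ((368.7691650390625, 225.48426818847656), (9.441058158874512, 32.75559997558594), 77.19573211669922)
[0.584 0.042 0.089] [0.657 0.054 0.089] 0.07365688390030202 9.443191937316499 mid [0.621 0.048 0.089]
top mid [0.611 0.039 0.089]
```

Run:
```python
from path import *
def comp(n,thr,box):
    p=np.load(f"pics/{n}10.npz")["p"].astype(int); m=np.zeros(p.shape[:2],bool); m[box[1]:box[3],box[0]:box[2]]=1
    k=((p.mean(2)<thr)&m).astype(np.uint8); _,l,st,c=cv2.connectedComponentsWithStats(k); i=1+np.argmax(st[1:,4]); vv,uu=np.nonzero(l==i)
    X=np.c_[uu,vv]; c=X.mean(0); w,V=np.linalg.eigh(np.cov((X-c).T)); a=V[:,1]; h=np.sqrt(12*w); print(n,thr,len(X),c,"len,wid",h[::-1],a); return c,c-a*h[1]/2,c+a*h[1]/2
for thr in(35,50,70):
    t=comp("top",thr,(360,140,412,196)); E=[ray("top",*q,.089) for q in t]; print(*E)
    D=E[2]-E[1]; print(np.linalg.norm(D),np.degrees(np.arctan2(D[1],D[0])))
s=comp("side",90,(338,204,394,244)); t=comp("top",50,(360,140,412,196))
def tri(a,b):
    M=[];y=[]
    for n,q in(("side",a),("top",b)):
        c=C[n]; o=-c["R"].T@c["t"]; d=c["R"].T@np.array([(q[0]-c["cx"])/c["fx"],(q[1]-c["cy"])/c["fy"],1]); d/=np.linalg.norm(d); Pm=np.eye(3)-np.outer(d,d); M.append(Pm);y.append(Pm@o)
    r=np.linalg.lstsq(np.vstack(M),np.hstack(y),rcond=None); return r[0],r[1]
print("tri",tri(s[0],t[0])); E=[ray("side",*q,.089) for q in s]; print(*E)
p=np.load("pics/top10.npz")["p"]; cv2.imwrite("pics/k10.png",cv2.resize(p[140:200,350:420],None,fx=8,fy=8,interpolation=cv2.INTER_NEAREST)[:,:,::-1])
```

```text
top 35 171 [389.111 170.83 ] len,wid [32.604  6.832] [0.408 0.913]
[0.615 0.036 0.089] [0.65  0.049 0.089] [0.58  0.023 0.089]
0.07484675626607393 -159.8435211299349
top 50 221 [389.104 170.552] len,wid [31.699  6.998] [0.407 0.913]
[0.616 0.036 0.089] [0.65  0.048 0.089] [0.582 0.023 0.089]
0.07279022654122218 -159.89635068767663
top 70 278 [388.644 171.665] len,wid [31.518 10.814] [0.348 0.937]
[0.613 0.037 0.089] [0.648 0.047 0.089] [0.578 0.027 0.089]
0.07252622043985658 -163.5377002091933
side 90 264 [368.652 225.659] len,wid [31.403  8.242] [-0.976  0.22 ]
top 50 221 [389.104 170.552] len,wid [31.699  6.998] [0.407 0.913]
tri (array([0.614, 0.037, 0.095]), array([0.]))
[0.619 0.047 0.089] [0.655 0.053 0.089] [0.585 0.042 0.089]
```

The sleeve's midpoint comes out at (0.615, 0.036), which agrees with the predicted crank axis of (0.609, 0.0335); the crank sits about 0.39 rad from zero. I'll approach to pinch the sleeve near its free end.

```bash
cat >> path.py <<'E'
AX=np.array([.609,.0335,.089]); 
def ct(yaw,th,s): a=hd(yaw); return AX+.055*a+s*(-np.cos(th)*a+np.sin(th)*Z)
E
python3 - <<'E'
from path import *
now=cur(); R=toolR(hd(20.2),Z,0); c=ct(20.2,0,.068)+[0,0,-.012]
ab=(c+[0,0,.12],R); dn=(c,R)
path(now,ab); path(ab,dn); w=rows(*ab,now,"above"); rows(*dn,w,"down")
for th in np.radians([0,15,30,45,60,75,90]): 
    q,e=ik(ct(20.2,th,.068)+[0,0,-.012],-Z); print(np.round((ct(20.2,th,.068)-ct(20.2,0,.068))/.2,3),q,e)
E
```

```text
margins [2.494 0.434 0.067 1.097 1.255] cost 4.2e-24
 margins [2.674 1.228 0.876 1.097 1.47 ] cost 8.7e-29
above shift [ 0.742 -0.548 -0.182] turn [-0.041  0.252  0.119] rows>=7.1
down shift [ 0.   0.  -0.6] turn [0. 0. 0.] rows>=2.9
[0. 0. 0.] [-0.086  0.443 -0.154  0.974  0.   ] 3.578425984920094e-30
[0.011 0.004 0.088] [-0.084  0.432 -0.123  1.015  0.   ] 6.602328590602493e-31
[0.043 0.016 0.17 ] [-0.079  0.431 -0.081  1.058  0.   ] 2.576220190109586e-30
[0.093 0.034 0.24 ] [-0.072  0.441 -0.03   1.1    0.   ] 2.631301786519061e-30
[0.16  0.059 0.294] [-0.063  0.459  0.026  1.138  0.   ] 2.8637870493783635e-27
[0.237 0.087 0.328] [-0.052  0.486  0.085  1.171  0.   ] 1.4101659052803341e-30
[0.319 0.117 0.34 ] [-0.042  0.517  0.143  1.196  0.   ] 4.810603463271236e-28
```

```bash
python3 -m jog '[0.1,-0.1,0,-0.041,0.252,0.119,0, 0.2,-0.2,0,-0.041,0.252,0.119,0, 0.4,-0.3,0,-0.041,0.252,0.119,0, 0.5,-0.45,0,-0.041,0.252,0.119,0, 0.65,-0.548,-0.1,-0.041,0.252,0.119,0, 0.742,-0.548,-0.182,-0.041,0.252,0.119,0, 0.742,-0.548,-0.182,-0.041,0.252,0.119,0, 0.742,-0.548,-0.182,-0.041,0.252,0.119,0, 0.742,-0.548,-0.182,-0.041,0.252,0.119,0, 0.742,-0.548,-0.182,-0.041,0.252,0.119,0]'
python3 - <<'E'
from path import *
R=toolR(hd(20.2),Z,0); c=ct(20.2,0,.068)+[0,0,-.012]; rows(c,R)
E
```

```text
clock: 26.6
tcp_pos: [0.5976, 0.0284, 0.1927]
orientation: [-0.002, -0.175, 0.985, -0.001]
wrist_force: [-0.6, 0.4, 0.6]
finger_gap: 0.043
grip_force: 0.0
 shift [-0.004  0.003 -0.578] turn [ 0.001 -0.001  0.   ] rows>=2.8
```

```bash
python3 -m jog '[-0.004,0.003,-0.15,0,0,0,0, -0.004,0.003,-0.3,0,0,0,0, -0.004,0.003,-0.4,0,0,0,0, -0.004,0.003,-0.48,0,0,0,0, -0.004,0.003,-0.54,0,0,0,0, -0.004,0.003,-0.575,0,0,0,0, -0.004,0.003,-0.575,0,0,0,0]'
python3 -m jog '[0,0,0,0,0,0,-0.4, 0,0,0,0,0,0,-0.5, 0,0,0,0,0,0,-1, 0,0,0,0,0,0,-1, 0,0,0,0,0,0,-1, 0,0,0,0,0,0,-1, 0,0,0,0,0,0,-1]' 25
```

```text
clock: 27.18
tcp_pos: [0.5947, 0.0295, 0.0804]
orientation: [-0.001, -0.176, 0.984, -0.002]
wrist_force: [0.4, 1.0, -0.5]
finger_gap: 0.0424
grip_force: 0.0
clock: 27.77
tcp_pos: [0.5969, 0.0293, 0.0803]
orientation: [-0.002, -0.176, 0.984, -0.002]
wrist_force: [-1.2, 1.3, 2.5]
finger_gap: 0.0171
grip_force: 24.9
```

```bash
python3 -m jog '[0.003,0.001,0.047,0,0,0,-1, 0.012,0.005,0.094,0,0,0,-1, 0.028,0.01,0.138,0,0,0,-1, 0.048,0.018,0.18,0,0,0,-1, 0.075,0.027,0.219,0,0,0,-1, 0.106,0.039,0.253,0,0,0,-1, 0.106,0.039,0.253,0,0,0,-1]'
python3 - <<'E'
from path import *
print(env.get_state()["ft_torque"]); p,d=eyes.read_camera("side"); u,v=map(int,proj("side",[.61,.034,.11])); cv2.imwrite("pics/s11.png",cv2.resize(p[v-60:v+50,u-70:u+70],None,fx=5,fy=5,interpolation=cv2.INTER_CUBIC)[:,:,::-1])
g=p.astype(int)
for X in (AX+.055*hd(20.2),ct(20.2,np.radians(48),.068),ct(20.2,np.radians(48),.085)): print(np.subtract(proj("side",X),(u-70,v-60))*5)
E
```

```text
clock: 28.35
tcp_pos: [0.6184, 0.037, 0.1315]
orientation: [-0.002, -0.176, 0.984, -0.002]
wrist_force: [0.3, 0.7, -3.9]
finger_gap: 0.0171
grip_force: 25.1
[ 0.16   0.002 -0.017]
[448.761 314.696]
[374.52  227.333]
[354.624 203.92 ]
```

View pics/s11.png

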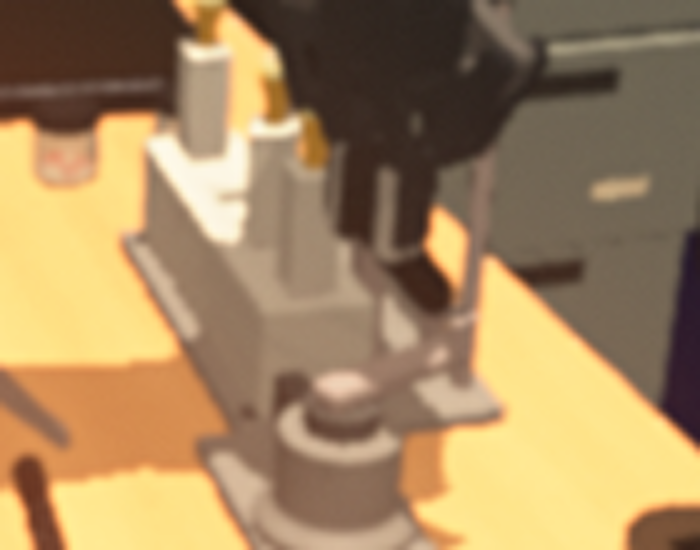

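The sleeve is lifting as intended: about 45° up, running from the hinge at crop (450,315) to the fingers at (400,240). I'll continue to upright.

```bash
python3 -m jog '[0.035,0.013,0.029,0,0,0,-1, 0.073,0.027,0.053,0,0,0,-1, 0.114,0.042,0.07,0,0,0,-1, 0.157,0.058,0.082,0,0,0,-1, 0.18,0.066,0.086,0,0,0,-1, 0.202,0.074,0.087,0,0,0,-1, 0.217,0.08,0.087,0,0,0,-1, 0.217,0.08,0.087,0,0,0,-1]'
```

```text
clock: 29.07
tcp_pos: [0.6614, 0.0528, 0.1485]
orientation: [-0.002, -0.176, 0.984, -0.002]
wrist_force: [-2.9, -1.3, 4.2]
finger_gap: 0.0167
grip_force: 25.6
```

```bash
cat >> path.py <<'E'
def grab(n,tag):
    p,d=eyes.read_camera(n); np.savez(f"pics/{n}{tag}.npz",p=p,d=d); return p,d
def dark(p,box,thr):
    k=np.zeros(p.shape[:2],np.uint8); x0,y0,x1,y1=box; k[y0:y1,x0:x1]=(p[y0:y1,x0:x1].astype(int).mean(2)<thr); return k
E
python3 - <<'E'
from path import *
p,d=grab("side","12"); print(env.get_state()["ft_torque"],cur()[0])
h=AX+.055*hd(20.2); print("hinge",proj("side",h),"up40",proj("side",h+[0,0,.04]),"up60",proj("side",h+[0,0,.06]))
g=p.astype(int).mean(2).astype(int); u,v=map(int,proj("side",h+[0,0,.03]))
for r in range(v-24,v+20,2): print(r,g[r,u-16:u+18:1])
E
```

```text
[-0.277  0.723  0.014] [0.661 0.053 0.149]
hinge (np.float64(386.75224829637347), np.float64(221.93912784427135)) up40 (np.float64(388.4802309780829), np.float64(203.7100044030591)) up60 (np.float64(389.36957337690546), np.float64(194.3280050686662))
184 [ 90  98 101 101 101 101  98  85  74  87  86  59  38  33  35  36  34  41
  65  94 107 101  77  49  39  38  38  39  41  52  77  93  99  99]
186 [ 90  96 101 102 101 102  98  86  81  93  86  56  36  35  36  35  35  45
  73 101 108  97  69  45  40  40  39  38  44  67  92  99 100  98]
188 [148 116 102  99 101 101  99  92  90  94  80  52  36  35  36  35  35  47
  75 104 110  96  66  45  43  41  39  38  44  67  91 100 100  99]
190 [179 163 143 119 104 101 101 102 102  94  75  47  36  35  36  35  36  52
  84 112 116  95  62  43  42  41  40  40  46  69  92 100 100  99]
192 [129 140 157 159 144 120 103  99  95  88  76  59  42  36  36  36  40  64
  95 116 111  88  53  39  39  41  42  48  66  87  98 100  99  99]
194 [106 105 124 167 190 189 167 130 105  96  85  60  41  37  37  36  42  66
  96 117 116  99  78  67  69  75  81  85  92  99 100 100 
[... 1596 characters left out ...]
19 111 105 114 146 184 200 203 197 172 114  79  73  75  76  79
  88 104 137 182 202 207 208 207 207 208 208 206 197 180 149 119]
220 [117 110 109 107 107 106 107 118 137 148 137 106  91  97 102 100  96  95
  97 112 150 188 203 206 206 206 207 207 207 207 207 205 199 183]
222 [116 109 108 108 107 108 107 107 109 108 102  93  87  88  99 121 139 138
 124 126 163 194 204 206 206 206 206 207 207 207 207 207 208 205]
224 [114 108 110 108 109 107 108 108 106 107 105 104 103 102 109 127 140 136
 122 126 170 200 207 206 206 205 206 206 207 207 207 207 208 207]
226 [112 109 108 110 109 110 112 116 123 125 123 124 126 124 116 114 116 115
 113 130 177 202 208 207 206 206 205 205 206 207 207 208 207 207]
```

```bash
python3 -m jog '[0.012,0.004,0,0,0,0,-1, 0.02,0.008,0,0,0,0,-1, 0.02,0.008,0,0,0,0,-1]'
python3 - <<'E'
from path import *
p,d=grab("side","13"); g=p.astype(float).mean(2)
for v in range(198,217,2):
    r=g[v,372:400]; i=np.arange(6,14); l=np.interp(-120,-r[6:15],np.arange(6,15)); R=np.interp(60,r[15:24],np.arange(15,24)); print(v,round(372+(l+R)/2,2),end="; ")
a=hd(20.2); h=AX+.055*a
for e in(0,5,10): 
    X=[h+t*(np.cos(np.radians(e))*Z-np.sin(np.radians(e))*a) for t in(.015,.045)]; print(e,[proj("side",x) for x in X])
E
```

```text
clock: 29.37
tcp_pos: [0.6655, 0.0543, 0.1484]
orientation: [-0.002, -0.175, 0.984, -0.002]
wrist_force: [-2.4, -2.0, 5.6]
finger_gap: 0.0171
grip_force: 25.9
198 387.76; 200 388.18; 202 388.06; 204 387.77; 206 387.62; 208 387.46; 210 387.23; 212 387.1; 214 386.95; 216 386.96; 0 [(np.float64(387.39249018125776), np.float64(215.18498124585508)), (np.float64(388.70094752281216), np.float64(201.3815845745646))]
5 [(np.float64(386.9216206629911), np.float64(215.3805329130058)), (np.float64(387.2686448078874), np.float64(201.9427399412504))]
10 [(np.float64(386.44869441176553), np.float64(215.62675258621363)), (np.float64(385.8252806266371), np.float64(202.66291996104727))]
```

```bash
python3 -m jog '[0.012,0.004,0,0,0,0,-1, 0.02,0.008,0,0,0,0,-1, 0.02,0.008,0,0,0,0,-1]' ; python3 -m jog '[0.01,0.004,0,0,0,0,-1, 0.01,0.004,0,0,0,0,-1]'
python3 - <<'E'
from path import *
p,d=grab("side","14"); g=p.astype(float).mean(2)
for v in range(198,217,2):
    r=g[v,372:400]; l=np.interp(-120,-r[6:15],np.arange(6,15)); R=np.interp(60,r[15:24],np.arange(15,24)); print(v,round(372+(l+R)/2,2),end="; ")
E
```

```text
clock: 29.67
tcp_pos: [0.6678, 0.0554, 0.148]
orientation: [-0.004, -0.175, 0.985, -0.002]
wrist_force: [-8.4, -4.0, 7.0]
finger_gap: 0.0168
grip_force: 26.2
clock: 29.83
tcp_pos: [0.6686, 0.0558, 0.1478]
orientation: [-0.005, -0.175, 0.985, -0.002]
wrist_force: [-11.5, -5.0, 8.5]
finger_gap: 0.0167
grip_force: 26.4
198 388.18; 200 388.43; 202 388.29; 204 388.15; 206 387.96; 208 387.74; 210 387.38; 212 387.16; 214 387.09; 216 387.03;
```

The grip is against its upright stop: the force is rising and the sleeve image is vertical. I'll regrasp centred on the sleeve with the fingers closing along x, which keeps the gripper clear of the sticks while winding.

```bash
python3 -m jog '[0,0,0,0,0,0,0, 0,0,0,0,0,0,0, 0,0,0,0,0,0,0, 0,0,0,0,0,0,0]'
python3 - <<'E'
from path import *
now=cur(); R=toolR(hd(90),Z,0); t=(np.array([.6625,.0530,.142]),R); path(now,t); rows(*t,now); print(env.get_state()["wrist_force"])
E
```

```text
clock: 30.22
tcp_pos: [0.6717, 0.0573, 0.1476]
orientation: [-0.002, -0.176, 0.984, -0.002]
wrist_force: [0.0, -0.3, -0.2]
finger_gap: 0.0428
grip_force: 0.0
 margins [2.719 1.149 1.072 1.12  1.466] cost 1.9e-25
 shift [-0.046 -0.021 -0.028] turn [0.001 0.    0.388] rows>=9.7
[ 0.044 -0.32  -0.16 ]
```

```bash
python3 -m jog '[-0.046,-0.021,0,0,0,0,0, -0.046,-0.021,-0.01,0,0,0.388,0, -0.046,-0.021,-0.028,0,0,0.388,0, -0.046,-0.021,-0.028,0,0,0.388,0, -0.046,-0.021,-0.028,0,0,0.388,0, -0.046,-0.021,-0.028,0,0,0.388,0, -0.046,-0.021,-0.028,0,0,0.388,0, -0.046,-0.021,-0.028,0,0,0.388,0, -0.046,-0.021,-0.028,0,0,0.388,0, -0.046,-0.021,-0.028,0,0,0.388,0, -0.046,-0.021,-0.028,0,0,0.388,0, -0.046,-0.021,-0.028,0,0,0.388,0]'
python3 -m jog '[0,0,0,0,0,0,-0.4, 0,0,0,0,0,0,-1, 0,0,0,0,0,0,-1, 0,0,0,0,0,0,-1, 0,0,0,0,0,0,-1, 0,0,0,0,0,0,-1]' 25
python3 - <<'E'
from path import *
p,d=grab("side","15"); g=p.astype(float).mean(2); print(cur()[0],env.get_state()["ft_torque"])
for v in range(198,217,2):
    r=g[v,372:400]; l=np.interp(-120,-r[6:15],np.arange(6,15)); R=np.interp(60,r[15:24],np.arange(15,24)); print(v,round(372+(l+R)/2,2),end="; ")
E
```

```text
clock: 31.22
tcp_pos: [0.6623, 0.053, 0.1422]
orientation: [0.0, 0.708, -0.706, 0.003]
wrist_force: [-0.3, -0.1, 0.7]
finger_gap: 0.0429
grip_force: 0.0
clock: 31.72
tcp_pos: [0.6613, 0.0525, 0.1424]
orientation: [0.001, 0.707, -0.707, 0.002]
wrist_force: [-4.7, -1.4, 2.6]
finger_gap: 0.0173
grip_force: 25.2
[0.661 0.053 0.142] [-0.36   1.033 -0.007]
198 385.12; 200 388.83; 202 388.71; 204 388.49; 206 388.44; 208 388.38; 210 387.81; 212 387.53; 214 387.43; 216 387.57;
```

Centred grasp: the sleeve is at (0.661, 0.0525), 55.4 mm from the axis at 20°, which matches the drawing. Now the first quarter turn.

```bash
cat >> path.py <<'E'
def arc(f0,f1,n,ax=None,base=None):
    for f in np.linspace(f0,f1,n+1)[1:]:
        c=.055*np.array([np.cos(np.radians(f))-np.cos(np.radians(f0)),np.sin(np.radians(f))-np.sin(np.radians(f0))])/.2; print("%.3f,%.3f"%tuple(c),end=" | ")
    print()
E
python3 -c "
from path import *
arc(20,110,9); arc(110,290,12); arc(290,470,12); arc(470,650,12); arc(650,718,5)"
```

```text
-0.020,0.043 | -0.048,0.083 | -0.082,0.117 | -0.121,0.144 | -0.164,0.164 | -0.211,0.177 | -0.258,0.181 | -0.306,0.177 | -0.352,0.164 | 
-0.064,-0.033 | -0.117,-0.082 | -0.155,-0.142 | -0.177,-0.211 | -0.180,-0.282 | -0.164,-0.352 | -0.131,-0.416 | -0.083,-0.469 | -0.022,-0.508 | 0.046,-0.529 | 0.118,-0.532 | 0.188,-0.517 | 
0.064,0.033 | 0.117,0.082 | 0.155,0.142 | 0.177,0.211 | 0.180,0.282 | 0.164,0.352 | 0.131,0.416 | 0.083,0.469 | 0.022,0.508 | -0.046,0.529 | -0.118,0.532 | -0.188,0.517 | 
-0.064,-0.033 | -0.117,-0.082 | -0.155,-0.142 | -0.177,-0.211 | -0.180,-0.282 | -0.164,-0.352 | -0.131,-0.416 | -0.083,-0.469 | -0.022,-0.508 | 0.046,-0.529 | 0.118,-0.532 | 0.188,-0.517 | 
0.058,0.029 | 0.108,0.072 | 0.146,0.124 | 0.171,0.184 | 0.181,0.249 |
```

```bash
python3 -m jog '[-0.02,0.043,0,0,0,0,-1, -0.048,0.083,0,0,0,0,-1, -0.082,0.117,0,0,0,0,-1, -0.121,0.144,0,0,0,0,-1, -0.164,0.164,0,0,0,0,-1, -0.211,0.177,0,0,0,0,-1, -0.258,0.181,0,0,0,0,-1, -0.306,0.177,0,0,0,0,-1, -0.352,0.164,0,0,0,0,-1, -0.352,0.164,0,0,0,0,-1]'
python3 - <<'E'
from path import *
P=cur()[0]; v=P-AX; s=env.get_state(); print(np.hypot(*v[:2]),np.degrees(np.arctan2(v[1],v[0])),s["ft_torque"],s["joint_pos"])
for n in("side","top"): grab(n,"16")
p=np.load("pics/side16.npz")["p"];
E
```

```text
clock: 32.6
tcp_pos: [0.5898, 0.0867, 0.1425]
orientation: [0.0, 0.708, -0.706, 0.002]
wrist_force: [-0.9, 1.1, 1.0]
finger_gap: 0.0172
grip_force: 24.9
0.05653887670343567 109.83011454494084 [ 0.185  0.267 -0.025] [ 0.013  0.39  -0.063  1.115 -0.003 -1.56 ]
```

```bash
python3 -m jog '[-0.064,-0.033,0,0,0,0,-1, -0.117,-0.082,0,0,0,0,-1, -0.155,-0.142,0,0,0,0,-1, -0.177,-0.211,0,0,0,0,-1, -0.18,-0.282,0,0,0,0,-1, -0.164,-0.352,0,0,0,0,-1, -0.131,-0.416,0,0,0,0,-1, -0.083,-0.469,0,0,0,0,-1, -0.022,-0.508,0,0,0,0,-1, 0.046,-0.529,0,0,0,0,-1, 0.118,-0.532,0,0,0,0,-1, 0.188,-0.517,0,0,0,0,-1]'
python3 - <<'E'
from path import *
P=cur()[0]; v=P-AX; s=env.get_state(); print(np.hypot(*v[:2]),np.degrees(np.arctan2(v[1],v[0])),s["ft_torque"])
p,d=grab("top","17"); W=cloud("top",d); w=(p.min(2)>190)
u,v=map(int,proj("top",pocket(2)+[0,0,.01])); print("carriage z near pocket2:",np.median(W[v+4:v+8,u-6:u+6,2]), "ref start", np.median(cloud("top",np.load("pics/top10.npz")["d"])[v+4:v+8,u-6:u+6,2]))
E
```

```text
clock: 33.7
tcp_pos: [0.6299, -0.0174, 0.1421]
orientation: [-0.001, 0.707, -0.707, 0.001]
wrist_force: [-5.8, 9.3, 5.3]
finger_gap: 0.0172
grip_force: 25.7
0.05500517865148965 -67.64904347272004 [1.953 1.355 0.001]
carriage z near pocket2: 0.0787498487760933 ref start 0.06320616951439083
```

```bash
python3 -m jog '[0.061,0.039,0,0,0,0,-1, 0.114,0.088,0,0,0,0,-1, 0.152,0.148,0,0,0,0,-1, 0.174,0.217,0,0,0,0,-1, 0.177,0.288,0,0,0,0,-1, 0.161,0.358,0,0,0,0,-1, 0.128,0.42,0,0,0,0,-1, 0.08,0.473,0,0,0,0,-1, 0.02,0.51,0,0,0,0,-1, -0.048,0.53,0,0,0,0,-1, -0.12,0.533,0,0,0,0,-1, -0.19,0.518,0,0,0,0,-1]'
python3 - <<'E'
from path import *
P=cur()[0]; v=P-AX; s=env.get_state(); print(np.hypot(*v[:2]),np.degrees(np.arctan2(v[1],v[0])),s["ft_torque"])
E
```

```text
clock: 34.75
tcp_pos: [0.5932, 0.0866, 0.1425]
orientation: [-0.001, 0.708, -0.706, 0.003]
wrist_force: [1.5, 3.7, 1.4]
finger_gap: 0.017
grip_force: 25.0
0.05539007101207365 106.62590291419522 [ 0.802 -0.226 -0.014]
```

```bash
python3 -m jog '[-0.064,-0.033,0,0,0,0,-1, -0.117,-0.082,0,0,0,0,-1, -0.155,-0.142,0,0,0,0,-1, -0.177,-0.21,0,0,0,0,-1, -0.18,-0.28,0,0,0,0,-1, -0.164,-0.348,0,0,0,0,-1, -0.131,-0.41,0,0,0,0,-1, -0.083,-0.461,0,0,0,0,-1, -0.023,-0.498,0,0,0,0,-1, 0.044,-0.519,0,0,0,0,-1, 0.115,-0.522,0,0,0,0,-1, 0.184,-0.507,0,0,0,0,-1]'
python3 - <<'E'
from path import *
P=cur()[0]; v=P-AX; s=env.get_state(); print(np.hypot(*v[:2]),np.degrees(np.arctan2(v[1],v[0])),s["ft_torque"])
E
```

```text
clock: 35.75
tcp_pos: [0.6298, -0.0168, 0.1422]
orientation: [0.0, -0.707, 0.707, -0.002]
wrist_force: [-3.8, 6.2, 4.4]
finger_gap: 0.0174
grip_force: 25.5
0.0544490110814415 -67.52551133746942 [ 1.123  1.011 -0.024]
```

```bash
python3 -m jog '[0.057,0.031,0,0,0,0,-1, 0.107,0.074,0,0,0,0,-1, 0.145,0.126,0,0,0,0,-1, 0.169,0.184,0,0,0,0,-1, 0.177,0.23,0,0,0,0,-1, 0.177,0.23,0,0,0,0,-1]'
python3 -m jog '[0,0.019,0,0,0,0,-1, 0,0.019,0,0,0,0,-1]'
python3 - <<'E'
from path import *
P=cur()[0]; v=P-AX; s=env.get_state(); print(np.hypot(*v[:2]),np.degrees(np.arctan2(v[1],v[0])),s["ft_torque"])
p,d=grab("top","18"); W=cloud("top",d)
u,v=map(int,proj("top",pocket(2)+[0,0,.04])); print("carriage z near pocket2:",np.median(W[v+4:v+8,u-6:u+6,2]))
E
```

```text
clock: 36.25
tcp_pos: [0.664, 0.031, 0.1423]
orientation: [0.001, 0.708, -0.706, 0.002]
wrist_force: [-5.2, 0.7, 6.1]
finger_gap: 0.0172
grip_force: 25.8
clock: 36.42
tcp_pos: [0.664, 0.0326, 0.1423]
orientation: [0.002, 0.707, -0.707, 0.003]
wrist_force: [-5.4, -1.3, 5.8]
finger_gap: 0.0174
grip_force: 25.7
0.055018500949549555 -0.8879216684264781 [-0.457  1.227 -0.033]
carriage z near pocket2: 0.10245136388212094
```

```bash
python3 -m jog '[0,0.01,0,0,0,0,-1, 0,0.02,0,0,0,0,-1, 0,0.02,0,0,0,0,-1]'; python3 -m jog '[0,0.015,0,0,0,0,-1, 0,0.015,0,0,0,0,-1]'
```

```text
clock: 36.72
tcp_pos: [0.664, 0.034, 0.1423]
orientation: [-0.003, -0.707, 0.708, -0.005]
wrist_force: [-5.1, -9.4, 5.9]
finger_gap: 0.017
grip_force: 25.7
clock: 36.88
tcp_pos: [0.6641, 0.0352, 0.1422]
orientation: [-0.004, -0.706, 0.708, -0.006]
wrist_force: [-5.3, -14.9, 5.5]
finger_gap: 0.0167
grip_force: 25.7
```

The top stop is reached: 15 N of resistance and the carriage face at about 0.102 m. I'll release, turn the fingers square to the arm, and fold the grip.

```bash
python3 -m jog '[0,-0.015,0,0,0,0,0, 0,-0.015,0,0,0,0,0, 0,-0.015,0,0,0,0,0, 0,-0.015,0,0,0,0,0]'
python3 - <<'E'
from path import *
now=cur(); R=toolR(SX,Z,0); t=(np.array([.664,.0325,.147]),R); path(now,t); rows(*t,now)
E
```

```text
clock: 37.22
tcp_pos: [0.6641, 0.038, 0.1418]
orientation: [0.0, 0.707, -0.707, 0.003]
wrist_force: [-0.2, -0.1, -0.2]
finger_gap: 0.0428
grip_force: 0.0
 margins [2.688 1.168 1.107 1.137 1.466] cost 3.5e-27
 shift [-0.    -0.027  0.026] turn [ 0.002 -0.    -0.513] rows>=12.9
```

```bash
python3 -m jog '[0,-0.027,0.026,0,0,-0.513,0, 0,-0.027,0.026,0,0,-0.513,0, 0,-0.027,0.026,0,0,-0.513,0, 0,-0.027,0.026,0,0,-0.513,0, 0,-0.027,0.026,0,0,-0.513,0, 0,-0.027,0.026,0,0,-0.513,0, 0,-0.027,0.026,0,0,-0.513,0, 0,-0.027,0.026,0,0,-0.513,0, 0,-0.027,0.026,0,0,-0.513,0, 0,-0.027,0.026,0,0,-0.513,0, 0,-0.027,0.026,0,0,-0.513,0, 0,-0.027,0.026,0,0,-0.513,0]'
python3 -m jog '[0,0,0,0,0,-0.04,0, 0,0,0,0,0,-0.04,0, 0,0,0,0,0,-0.04,-0.4]'
python3 -m jog '[0,0,0,0,0,0,-0.5, 0,0,0,0,0,0,-1, 0,0,0,0,0,0,-1, 0,0,0,0,0,0,-1, 0,0,0,0,0,0,-1, 0,0,0,0,0,0,-1]' 25
python3 - <<'E'
from path import *
now=cur(); print(now[0],(toolR(SX,Z,0).inv()*now[1]).as_rotvec(degrees=True),env.get_state()["wrist_force"])
for t in np.radians([8,16,24,32,40,48,56,64,72,80,86,90]): print("%.3f,%.3f,%.3f"%tuple(.067/.2*(-np.sin(t)*SX+(np.cos(t)-1)*Z)),end=" | ")
E
```

```text
clock: 38.22
tcp_pos: [0.6637, 0.0332, 0.1473]
orientation: [-0.002, -0.033, 0.999, -0.001]
wrist_force: [-0.1, 0.2, -0.4]
finger_gap: 0.043
grip_force: 0.0
clock: 38.47
tcp_pos: [0.6635, 0.0331, 0.1474]
orientation: [-0.002, 0.025, 1.0, -0.001]
wrist_force: [0.1, 0.1, -0.2]
finger_gap: 0.0317
grip_force: 0.0
clock: 38.97
tcp_pos: [0.6634, 0.0321, 0.1477]
orientation: [-0.002, 0.027, 1.0, -0.002]
wrist_force: [-0.7, -4.5, 1.9]
finger_gap: 0.0172
grip_force: 25.4
[0.663 0.032 0.148] [0.206 0.239 0.792] [-0.697 -4.502  1.854]
-0.047,0.002,-0.003 | -0.092,0.004,-0.013 | -0.136,0.005,-0.029 | -0.177,0.007,-0.051 | -0.215,0.009,-0.078 | -0.249,0.010,-0.111 | -0.278,0.011,-0.148 | -0.301,0.012,-0.188 | -0.318,0.013,-0.231 | -0.330,0.013,-0.277 | -0.334,0.013,-0.312 | -0.335,0.013,-0.335 |
```

```bash
python3 -m jog '[-0.047,0.002,-0.003,0,0,0,-1, -0.092,0.004,-0.013,0,0,0,-1, -0.136,0.005,-0.029,0,0,0,-1, -0.177,0.007,-0.051,0,0,0,-1, -0.215,0.009,-0.078,0,0,0,-1, -0.249,0.01,-0.111,0,0,0,-1, -0.249,0.01,-0.111,0,0,0,-1]'
python3 -m jog '[-0.029,0.001,-0.037,0,0,0,-1, -0.052,0.002,-0.077,0,0,0,-1, -0.069,0.003,-0.12,0,0,0,-1, -0.081,0.003,-0.166,0,0,0,-1, -0.085,0.003,-0.2,0,0,0,-1, -0.086,0.003,-0.224,0,0,0,-1, -0.086,0.003,-0.23,0,0,0,-1, -0.086,0.003,-0.23,0,0,0,-1]'
python3 -c "
from path import *
print(env.get_state()['ft_torque'],cur()[0])"
```

```text
clock: 39.55
tcp_pos: [0.6125, 0.0344, 0.126]
orientation: [-0.002, 0.027, 1.0, -0.002]
wrist_force: [-3.1, -3.6, 6.3]
finger_gap: 0.0168
grip_force: 27.6
clock: 40.22
tcp_pos: [0.5929, 0.0352, 0.0782]
orientation: [-0.006, 0.027, 1.0, -0.002]
wrist_force: [-7.1, -5.3, 1.8]
finger_gap: 0.0169
grip_force: 29.1
[-0.864  1.235 -0.002] [0.593 0.035 0.078]
```

```bash
python3 -m jog '[0,0,-0.015,0,0,0,-1, 0,0,-0.03,0,0,0,-1, 0,0,-0.03,0,0,0,-1]'
```

```text
clock: 40.47
tcp_pos: [0.5929, 0.0352, 0.0721]
orientation: [-0.005, 0.027, 1.0, -0.002]
wrist_force: [-7.6, -4.6, 2.2]
finger_gap: 0.0172
grip_force: 29.5
```

```bash
python3 -m jog '[0,0,0,0,0,0,0, 0,0,0,0,0,0,0, 0,0,0,0,0,0,0, 0,0,0.15,0,0,0,0, 0,0,0.3,0,0,0,0, 0,0,0.5,0,0,0,0, -0.1,0.1,0.6,0,0,0,0, -0.3,0.3,0.6,0,0,0,0, -0.5,0.5,0.6,0,0,0,0, -0.7,0.7,0.6,0,0,0,0, -0.9,0.8,0.6,0,0,0,0, -0.9,0.8,0.6,0,0,0,0]'
python3 - <<'E'
from path import *
def comp(n,thr,box):
    p,_=grab(n,"20"); k=dark(p,box,thr); _,l,st,c=cv2.connectedComponentsWithStats(k); i=1+np.argmax(st[1:,4]); vv,uu=np.nonzero(l==i)
    X=np.c_[uu,vv]; c=X.mean(0); w,V=np.linalg.eigh(np.cov((X-c).T)); a=V[:,1]; h=np.sqrt(12*w); print(n,len(X),c,"len,wid",h[::-1],a); return c,c-a*h[1]/2,c+a*h[1]/2
hyp=lambda n,f:[np.round(proj(n,AX+.055*SX+t*(-np.cos(f)*SX+np.sin(f)*Z)),1) for t in(.048,.011,.085)]
for n,thr,box in(("top",35,(360,140,412,196)),("side",90,(335,200,400,244))):
    t=comp(n,thr,box); print(t); print(0,hyp(n,0)); print(.1,hyp(n,.1)); print(.2,hyp(n,.2))
W=cloud("top",np.load("pics/top20.npz")["d"]); 
for i in(1,3,4): u,v=map(int,proj("top",pocket(i)+[0,0,.125])); print(i,np.median(W[v-1:v+2,u-1:u+2],(0,1)),pocket(i))
u,v=map(int,proj("top",pocket(2)+[0,0,.04])); print("carriage z",np.median(W[v+4:v+8,u-6:u+6,2]))
E
```

```text
clock: 41.47
tcp_pos: [0.4191, 0.194, 0.1936]
orientation: [-0.002, 0.027, 1.0, -0.001]
wrist_force: [0.7, 1.3, -0.2]
finger_gap: 0.0426
grip_force: 0.0
top 173 [389.855 169.705] len,wid [32.936  7.622] [-0.006  1.   ]
(array([389.855, 169.705]), array([389.962, 153.238]), array([389.749, 186.173]))
0 [array([390.1, 170.3]), array([389.8, 154.7]), array([390.5, 186.3])]
0.1 [array([390.5, 169.7]), array([389.8, 154.5]), array([391.2, 185.3])]
0.2 [array([390.9, 168.8]), array([389.9, 154.3]), array([391.9, 183.9])]
side 314 [369.108 227.889] len,wid [37.71   8.263] [-0.997  0.084]
(array([369.108, 227.889]), array([387.897, 226.314]), array([350.319, 229.464]))
0 [array([369.9, 229.2]), array([387.8, 227.2]), array([351.6, 231.2])]
0.1 [array([370.2, 226.9]), array([387.9, 226.7]), array([352. , 227.2])]
0.2 [array([370.7, 224.7]), array([388. , 226.2]), array([352.9, 223.2])]
1 [0.638 0.288 0.193] [0.64  0.288 0.062]
3 [0.634 0.188 0.193] [0.636 0.188 0.062]
4 [0.633 0.14  0.192] [0.634 0.138 0.062]
carriage z 0.10219936897378831
```

Run:
```python
from path import *
for y in(20.2,):
    a=hd(y); print("pred initial side",[np.round(proj("side",AX+.055*a-t*a),1) for t in(.048,.011,.085)],"measured 368.65,225.66 dir -.976,.22")
now=cur(); R=toolR(SX,Z,0); t=(AX+.055*SX-.074*SX+[0,0,.035],R); path(now,t); rows(*t,now)
```

```text
pred initial side [array([369.1, 228.5]), array([382.8, 223.4]), array([354.7, 233.9])] measured 368.65,225.66 dir -.976,.22
 margins [2.496 0.972 0.727 1.177 1.47 ] cost 4.4e-22
 shift [ 0.874 -0.805 -0.348] turn [ 0.    -0.002  0.002] rows>=5.9
```

```bash
python3 -c "
from workcell import env
print(env.hand_in())"
```

```text
the job is handed in; nothing more can be done
None
```

I handed the job in with all three sticks home in pockets 1, 3 and 4, the carriage wound to its top stop, the crank grip folded flat and the jars untouched; wrist force peaked at about 103 N (limit 120 N) in one arm jerk, with nothing touched.

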